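# Rake the washed spacers level in the drying tray

## Robot

A 7-joint arm with a two-finger parallel gripper is mounted at the origin on the work surface. World frame = base frame: x ahead of the robot, y to its left, z up, the work surface at z = 0. Lengths are in m, angles in rad, forces in N, time in s.
With the tool pointing down it reaches from about 0.425 to 0.925 m from the base axis. Payload 6.8 kg.
Tool frame: the origin (TCP) lies midway between the tips of the shut fingers; the grasp point (between the pads) lies 19 mm behind it; z points along the fingers, y is the direction in which the jaws open and shut (so a half turn about z gives the same grasp; the last joint's range is limited). The gripper opens to 85 mm and grips with 20 to 120 N. Pads are 22 mm wide; open, the fingers measure 114 mm over their backs; the gripper's body (76 mm by 85 mm) begins 54 mm behind the grasp point. The pads swing forward as they close: fully open they stand 13 mm farther back than shut.
Start: joints at [1.1, 0.477, 0.022, 1.555, -0.011, 1.109, -0.083], TCP at [0.24, -0.631, 0.231] pointing down, gripper open.
Joint ranges: [-2.96, 2.96], [-0.34, 2.1], [-1.41, 1.46], [0.24, 2.44], [-1.37, 4.51], [0.17, 1.92], [-2.96, 2.96]. Speed limits (rad/s): [2.39, 2.39, 3.14, 3.14, 3.14, 3.14, 3.14].

## Interface

Orientations are given as a rotation vector (axis times angle).
In Python, from bench import r, imaging gives the robot as it stands.
- The arm moves only by the tool jog_arm, never from a script. Its argument "rows" is a list of rows, each an object with "delta_rot": the turn, a rotation vector about the tool's x, y, z in degrees, a list of three; "xyz": the shift along the tool's x, y, z in cm, a list of three; "fingers": the closure, from 0 (fully open) to 1 (shut). A call has exactly 5 rows; each row is the pose to reach, as a shift and turn from the pose measured when the call began, along the tool's axes at that moment; what a row does not reach only later rows make up. A row lasts 1/12 s, in which the tool goes at most 41.7 mm and 7.16 degrees, less where a joint would pass 70% of its speed; a pose out of reach is approached as far as the arm can. A call with a gripper value outside its range is refused whole. The fingers move at their own pace and stop on an object; "grip_force" is the grip in N (left out, the last holds). Time passes only in rows, so rows that repeat a pose let the fingers close, or fill a call up. It gives the time, the measured TCP pose, the force and the opening at its end, in the units of the state.
- r.get_obs(): the state, without advancing time (a new reading comes with each control period).
- imaging.grab_frame(name): name is "scene" or "top" or "wrist"; returns the picture (480x640x3 uint8, blue, green, red); there is no depth.
- imaging.camera_info(name): a dict with "camera_matrix" (3x3 intrinsics, pixels), "xyz" and "attitude" of the camera in the world. Camera axes: x right, y down, z forward; pixel columns grow to the right and rows downward; lengths in m; the calibration is good to about 2 mm. The wrist camera is an equidistant fisheye: a pixel r from the principal point sees the ray r / f radians off the axis. A picture is of the moment at which its call begins: read the wrist's pose just before it. camera_info takes no time and is no camera call; for the wrist camera it gives the pose at the moment of the call.
- r.hand_in(): hands the job in, once; it reports no verdict.
Trained networks look in the newest picture that a camera, given by its name, has taken for a name from the list of things; names that differ only in an ending like _2 or _b are one class to them, and where a whole thing is asked for, a point or a joint stands for the part that bears it (a point fixed in the world has none). Each returns a list of dicts, best first, with "conf" (0 to 1); they miss things now and then, are a little off and sometimes report something else, mostly with a low value. They report only what shows in the picture. A call takes as long as a camera call. They do not tell look-alikes from the thing itself.
- imaging.find_in(camera, query): "position" ([column, row] in pixels, amid what is visible of it).
- imaging.cut_out(camera, query): "region" (480x640 bool, what is visible of it) and "position" ([column, row] in pixels, amid what is visible of it).
- imaging.tip_of(camera, query): "position" ([column, row] in pixels: a listed point, or the origin of a listed thing).
The state is a dict: "clock": time; "joints": joint angles; "qvel": joint speeds; "tau": joint torques, N m; "tcp_pos": TCP position; "orientation": TCP orientation; "contact_force": force on the tool from outside, world axes, zero at the start; "moment": the same for the moment, N m; "grip_width": finger opening in m.
Only numpy, scipy, OpenCV 4.12 (cv2) and the standard library are available. Lean on these libraries where they do the work, as an engineer would, in place of code of your own. Each camera call takes 0.05 s, during which the arm holds its last target.

## Task

The washed hexagonal spacers were dumped in a bunch at one end of the green drying tray. Take the orange-handled rake from its stand and rake them out, touching them with the rake only, into an even single layer: none on top of another, and at least two spacers in each of the three sections marked by the yellow lines. Then put the rake back in its stand as it was, upright with its tines in the slot, and leave the other things on the bench alone.

Things in the scene. Friction and masses are not known exactly. Their poses are not given: they have to be found in the camera images.
- tray: Green steel tray, fixed; inside 190 (x) x 375 (y) mm, walls 8 mm, rim 40 mm above the bench, floor 6 mm thick. Origin: centre of its underside, on the bench; y along its length. The spacers start bunched towards its +y end; the -y third is empty. Yellow lines across the floor at y = -62.5 and +62.5 mm mark three equal sections.
- stand: Black rake stand, fixed to the bench: an open slotted box 200 (x) x 44 (y) x 50 mm high, walls 10 mm, slot 180 x 24 mm open at the top, floor 3 mm thick. Origin: centre of its underside; x along the slot.
- rake: Rake, 0.3 kg, origin at the middle of its tine tips, z up to the handle. Steel head 160 (x) x 44 (y) mm from z = 45 to 63 mm; below it one row of 7 tines along x, 45 mm long, 24 mm apart (row 154 mm long, 6 mm thick); above it two posts and the orange grip bar. In the stand the head rests on the slot's rim, origin above the stand's, 5 mm over the bench. Either way round is right.
- rake_grip (a point): Centre of the rake's orange grip bar, 124 mm straight above the rake's origin; the bar is 124 mm long along the rake's x, 22 mm wide (y) and 22 mm high; 50 mm is free between bar and head.
- copper_cup: Copper cup, 80 mm wide, 85 mm high, bystander; origin at its underside.
- sleeve: Dark steel sleeve, 70 mm wide, 90 mm high, standing, bystander; origin at its underside.
- collar: Steel collar, 90 mm wide, 30 mm high, lying flat, bystander; origin at its underside.
- spacer1: Aluminium hexagonal spacer, 44 mm across flats (51 mm over corners), 28 mm high, about 90 g; origin at its centre, z along its bore. At first it lies flat on the tray floor in the row nearest the tray's +y end; between the rows is a gap of 15 to 38 mm.
- spacer2: Aluminium hexagonal spacer, 44 mm across flats (51 mm over corners), 28 mm high, about 90 g; origin at its centre, z along its bore. At first it lies flat on the tray floor in the row nearest the tray's +y end; between the rows is a gap of 15 to 38 mm.
- spacer3: Aluminium hexagonal spacer, 44 mm across flats (51 mm over corners), 28 mm high, about 90 g; origin at its centre, z along its bore. At first it lies flat on the tray floor in the row nearest the tray's +y end; between the rows is a gap of 15 to 38 mm.
- spacer4: Aluminium hexagonal spacer, 44 mm across flats (51 mm over corners), 28 mm high, about 90 g; origin at its centre, z along its bore. At first it lies flat on the tray floor in the middle row; between the rows is a gap of 15 to 38 mm.
- spacer5: Aluminium hexagonal spacer, 44 mm across flats (51 mm over corners), 28 mm high, about 90 g; origin at its centre, z along its bore. At first it lies flat on the tray floor in the middle row; between the rows is a gap of 15 to 38 mm.
- spacer6: Aluminium hexagonal spacer, 44 mm across flats (51 mm over corners), 28 mm high, about 90 g; origin at its centre, z along its bore. At first it lies flat on the tray floor in the middle row; between the rows is a gap of 15 to 38 mm.
- spacer7: Aluminium hexagonal spacer, 44 mm across flats (51 mm over corners), 28 mm high, about 90 g; origin at its centre, z along its bore. At first it lies flat on the tray floor in the front row (the one nearest the empty end); between the rows is a gap of 15 to 38 mm.
- spacer8: Aluminium hexagonal spacer, 44 mm across flats (51 mm over corners), 28 mm high, about 90 g; origin at its centre, z along its bore. At first it lies flat on the tray floor in the front row (the one nearest the empty end); between the rows is a gap of 15 to 38 mm.
- spacer9: Aluminium hexagonal spacer, 44 mm across flats (51 mm over corners), 28 mm high, about 90 g; origin at its centre, z along its bore. At first it lies on top of spacer7 and spacer8, bridging them.
There are look-alikes about, which are no part of the job. What is shaped like the rake but purple or turquoise is not meant.

How it is judged:
On the way:
1. the rake is lifted out of its stand (distance of rake from where it was at the start of the episode above 0.06 m and contact force between the fingers and rake above 1 N), for 0.1 s.
At the end, for the whole second after the job is handed in: All nine spacers rest in the tray in one layer (centres under 26 mm above its floor; flat is 14), at least two centres in each marked section; the rake is released in its stand, within 22 mm of its centre, tips at most 11 mm above the bench, upright within 0.12 rad; all at rest ((y of each of spacer1, spacer2 in the frame of tray below -0.0625 m or y of each of spacer1, spacer3 in the frame of tray below -0.0625 m or y of each of spacer2, spacer3 in the frame of tray below -0.0625 m or y of each of spacer4, spacer5 in the frame of tray below -0.0625 m or y of each of spacer4, spacer6 in the frame of tray below -0.0625 m or y of each of spacer5, spacer6 in the frame of tray below -0.0625 m or y of each of spacer7, spacer8 in the frame of tray below -0.0625 m or y of each of spacer7, spacer9 in the frame of tray below -0.0625 m or y of each of spacer8, spacer9 in the frame of tray below -0.0625 m or (y of any of spacer1, spacer2, spacer3 in the frame of tray below -0.0625 m and y of any of spacer4, spacer5, spacer6 in the frame of tray below -0.0625 m) or (y of any of spacer1, spacer2, spacer3 in the frame of tray below -0.0625 m and y of any of spacer7, spacer8, spacer9 in the frame of tray below -0.0625 m) or (y of any of spacer4, spacer5, spacer6 in the frame of tray below -0.0625 m and y of any of spacer7, spacer8, spacer9 in the frame of tray below -0.0625 m)) and ((y of spacer1 in the frame of tray between -0.0625 and 0.0625 m and y of spacer2 in the frame of tray between -0.0625 and 0.0625 m) or (y of spacer1 in the frame of tray between -0.0625 and 0.0625 m and y of spacer3 in the frame of tray between -0.0625 and 0.0625 m) or (y of spacer2 in the frame of tray between -0.0625 and 0.0625 m and y of spacer3 in the frame of tray between -0.0625 and 0.0625 m) or (y of spacer4 in the frame of tray between -0.0625 and 0.0625 m and y of spacer5 in the frame of tray between -0.0625 and 0.0625 m) or (y of spacer4 in the frame of tray between -0.0625 and 0.0625 m and y of spacer6 in the frame of tray between -0.0625 and 0.0625 m) or (y of spacer5 in the frame of tray between -0.0625 and 0.0625 m and y of spacer6 in the frame of tray between -0.0625 and 0.0625 m) or (y of spacer7 in the frame of tray between -0.0625 and 0.0625 m and y of spacer8 in the frame of tray between -0.0625 and 0.0625 m) or (y of spacer7 in the frame of tray between -0.0625 and 0.0625 m and y of spacer9 in the frame of tray between -0.0625 and 0.0625 m) or (y of spacer8 in the frame of tray between -0.0625 and 0.0625 m and y of spacer9 in the frame of tray between -0.0625 and 0.0625 m) or ((y of spacer1 in the frame of tray between -0.0625 and 0.0625 m or y of spacer2 in the frame of tray between -0.0625 and 0.0625 m or y of spacer3 in the frame of tray between -0.0625 and 0.0625 m) and (y of spacer4 in the frame of tray between -0.0625 and 0.0625 m or y of spacer5 in the frame of tray between -0.0625 and 0.0625 m or y of spacer6 in the frame of tray between -0.0625 and 0.0625 m)) or ((y of spacer1 in the frame of tray between -0.0625 and 0.0625 m or y of spacer2 in the frame of tray between -0.0625 and 0.0625 m or y of spacer3 in the frame of tray between -0.0625 and 0.0625 m) and (y of spacer7 in the frame of tray between -0.0625 and 0.0625 m or y of spacer8 in the frame of tray between -0.0625 and 0.0625 m or y of spacer9 in the frame of tray between -0.0625 and 0.0625 m)) or ((y of spacer4 in the frame of tray between -0.0625 and 0.0625 m or y of spacer5 in the frame of tray between -0.0625 and 0.0625 m or y of spacer6 in the frame of tray between -0.0625 and 0.0625 m) and (y of spacer7 in the frame of tray between -0.0625 and 0.0625 m or y of spacer8 in the frame of tray between -0.0625 and 0.0625 m or y of spacer9 in the frame of tray between -0.0625 and 0.0625 m))) and (y of each of spacer1, spacer2 in the frame of tray above 0.0625 m or y of each of spacer1, spacer3 in the frame of tray above 0.0625 m or y of each of spacer2, spacer3 in the frame of tray above 0.0625 m or y of each of spacer4, spacer5 in the frame of tray above 0.0625 m or y of each of spacer4, spacer6 in the frame of tray above 0.0625 m or y of each of spacer5, spacer6 in the frame of tray above 0.0625 m or y of each of spacer7, spacer8 in the frame of tray above 0.0625 m or y of each of spacer7, spacer9 in the frame of tray above 0.0625 m or y of each of spacer8, spacer9 in the frame of tray above 0.0625 m or (y of any of spacer1, spacer2, spacer3 in the frame of tray above 0.0625 m and y of any of spacer4, spacer5, spacer6 in the frame of tray above 0.0625 m) or (y of any of spacer1, spacer2, spacer3 in the frame of tray above 0.0625 m and y of any of spacer7, spacer8, spacer9 in the frame of tray above 0.0625 m) or (y of any of spacer4, spacer5, spacer6 in the frame of tray above 0.0625 m and y of any of spacer7, spacer8, spacer9 in the frame of tray above 0.0625 m)) and z of spacer1 in the frame of tray between 0 and 0.032 m and x of spacer1 in the frame of tray between -0.095 and 0.095 m and y of spacer1 in the frame of tray between -0.1875 and 0.1875 m and z of spacer2 in the frame of tray between 0 and 0.032 m and x of spacer2 in the frame of tray between -0.095 and 0.095 m and y of spacer2 in the frame of tray between -0.1875 and 0.1875 m and z of spacer3 in the frame of tray between 0 and 0.032 m and x of spacer3 in the frame of tray between -0.095 and 0.095 m and y of spacer3 in the frame of tray between -0.1875 and 0.1875 m and z of spacer4 in the frame of tray between 0 and 0.032 m and x of spacer4 in the frame of tray between -0.095 and 0.095 m and y of spacer4 in the frame of tray between -0.1875 and 0.1875 m and z of spacer5 in the frame of tray between 0 and 0.032 m and x of spacer5 in the frame of tray between -0.095 and 0.095 m and y of spacer5 in the frame of tray between -0.1875 and 0.1875 m and z of spacer6 in the frame of tray between 0 and 0.032 m and x of spacer6 in the frame of tray between -0.095 and 0.095 m and y of spacer6 in the frame of tray between -0.1875 and 0.1875 m and z of spacer7 in the frame of tray between 0 and 0.032 m and x of spacer7 in the frame of tray between -0.095 and 0.095 m and y of spacer7 in the frame of tray between -0.1875 and 0.1875 m and z of spacer8 in the frame of tray between 0 and 0.032 m and x of spacer8 in the frame of tray between -0.095 and 0.095 m and y of spacer8 in the frame of tray between -0.1875 and 0.1875 m and z of spacer9 in the frame of tray between 0 and 0.032 m and x of spacer9 in the frame of tray between -0.095 and 0.095 m and y of spacer9 in the frame of tray between -0.1875 and 0.1875 m and horizontal distance between rake and stand below 0.022 m and z of rake in the frame of stand below 0.011 m and angle between rake's own z axis and vertical below 0.12 rad and linear speed of each of spacer1, spacer2, spacer3, spacer4, spacer5, spacer6, spacer7, spacer8, spacer9, rake below 0.02 m/s); the robot touches nothing.
It fails at once if a spacer is touched by the gripper or arm instead of the rake (contact force between any of the fingers, the arm and spacer1 above 0.5 N or contact force between any of the fingers, the arm and spacer2 above 0.5 N or contact force between any of the fingers, the arm and spacer3 above 0.5 N or contact force between any of the fingers, the arm and spacer4 above 0.5 N or contact force between any of the fingers, the arm and spacer5 above 0.5 N or contact force between any of the fingers, the arm and spacer6 above 0.5 N or contact force between any of the fingers, the arm and spacer7 above 0.5 N or contact force between any of the fingers, the arm and spacer8 above 0.5 N or contact force between any of the fingers, the arm and spacer9 above 0.5 N).
It fails at once if a bystander is moved by more than 20 mm (distance of any of copper_cup, sleeve, collar from where it was at the start of the episode above 0.02 m).
It also fails if it takes over 62 s, if anything falls off the work surface, if the arm or the gripper's body presses on something with over 40 N, if the wrist force passes 120 N, or if a joint passes its speed limit or range.

## Working session

There is one attempt and no reset: what is moved stays moved. The work goes in short steps, Python scripts to look and compute and a tool call to move; the robot and the scene stay as the last step left them, time stands still between calls to the robot, and variables do not carry over. Pictures are saved under pics/ and viewed, and the job is handed in when it is done.

Besides the shell and the picture viewer there is one more tool, called by a JSON object that holds its "api" and its "payload". jog_arm: Moves the arm, as the interface text tells. Its arguments: {"type":"object","properties":{"rows":{"type":"array","items":{"type":"object","properties":{"delta_rot":{"type":"array","items":{"type":"number"}},"xyz":{"type":"array","items":{"type":"number"}},"fingers":{"type":"number"}}}},"grip_force":{"type":"number"}},"required":["rows"]}

```bash
mkdir -p pics; ls
python3 - <<'E'
from bench import r, imaging
import cv2
for n in ['scene','top']:
    cv2.imwrite(f'pics/{n}0.png',imaging.grab_frame(n))
    print(imaging.camera_info(n))
print(r.get_obs())
E
```

```text
pics
{'camera_matrix': array([[477.59298102,   0.        , 326.88310127],
       [  0.        , 477.59298102, 245.20807976],
       [  0.        ,   0.        ,   1.        ]]), 'xyz': array([1.02568276, 0.50371097, 1.06805532]), 'attitude': array([-1.05479663, -2.57533386,  0.87272379])}
{'camera_matrix': array([[444.85932263,   0.        , 321.03990328],
       [  0.        , 444.85932263, 235.64317374],
       [  0.        ,   0.        ,   1.        ]]), 'xyz': array([ 0.42387255, -0.02513066,  1.40192755]), 'attitude': array([-2.16148114,  2.1931863 , -0.08064535])}
{'clock': 0.1, 'joints': array([ 1.09991992,  0.47771046,  0.02235698,  1.55632773, -0.01151286,
        1.10934251, -0.08312047]), 'qvel': array([-0.00128282, -0.00064987,  0.00102453, -0.00120615, -0.00082938,
        0.00130721, -0.00081504]), 'tau': array([ 4.12908397e-03, -5.97758532e+01,  1.61388986e+00, -2.81951845e+01,
        1.29369978e-02,  5.06799814e-03,  8.27879376e-06]), 'tcp_pos': array([ 0.23933303, -0.63057305,  0.23043841]), 'orientation': array([-3.08847623e+00, -5.66409317e-01,  6.47481240e-04]), 'contact_force': array([ 0.94095154, -0.21921066, -0.75894265]), 'moment': array([0.01261089, 0.01379141, 0.00249776]), 'grip_width': 0.0856756147411907}
```

View pics/scene0.png

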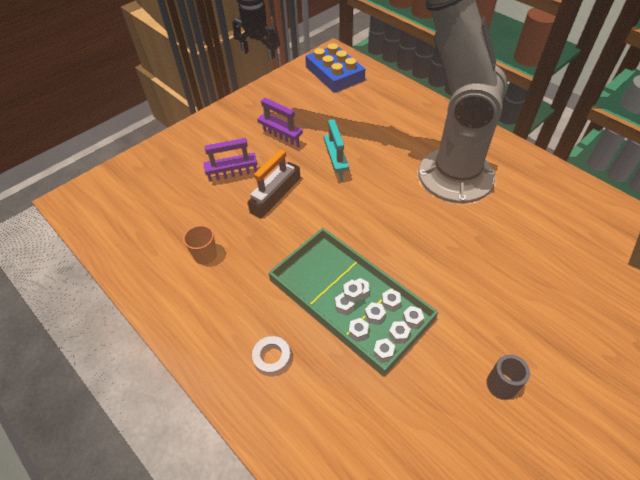

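View pics/top0.png

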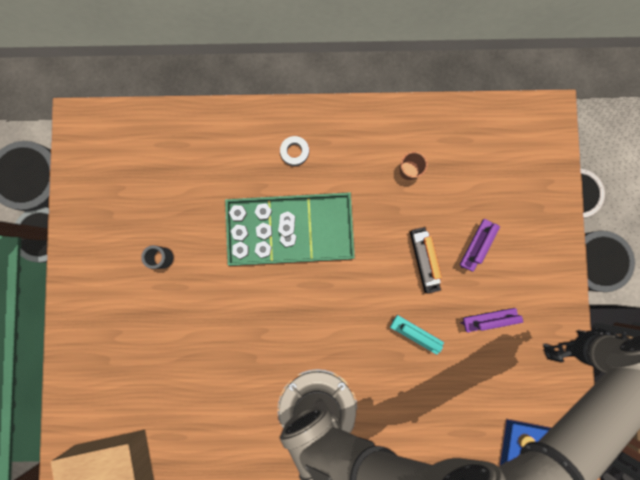

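The target is the orange-gripped rake in the black stand, at scene (275,180) and top (427,258). The two purple rakes are at top (480,245) and (492,320), and the turquoise one is at top (417,334). None of those three has an orange grip or sits in the black stand. I'll measure next and crop to confirm.

```bash
cat > h.py <<'E'
import numpy as np, cv2
from scipy.spatial.transform import Rotation as R
from bench import r, imaging
def ray(cam,px,ci=None):
    ci=ci or imaging.camera_info(cam)
    K=ci['camera_matrix'];d=np.linalg.inv(K)@np.array([px[0],px[1],1.])
    return ci['xyz'],R.from_rotvec(ci['attitude']).apply(d)
def pl(cam,px,z):
    o,d=ray(cam,px); return o+d*(z-o[2])/d[2]
def tri(p1,p2,c1='scene',c2='top'):
    o1,d1=ray(c1,p1);o2,d2=ray(c2,p2);d1=d1/np.linalg.norm(d1);d2=d2/np.linalg.norm(d2)
    A=np.stack([d1,-d2],1);t=np.linalg.lstsq(A,o2-o1,rcond=None)[0]
    a=o1+d1*t[0];b=o2+d2*t[1];return (a+b)/2,np.linalg.norm(a-b)
def proj(cam,P):
    ci=imaging.camera_info(cam);p=R.from_rotvec(ci['attitude']).inv().apply(np.atleast_2d(P)-ci['xyz'])
    q=p@ci['camera_matrix'].T; return q[:,:2]/q[:,2:]
E
python3 - <<'E'
from h import *
np.set_printoptions(precision=4,suppress=True)
fr={}
for n in ['scene','top']:
    fr[n]=imaging.grab_frame(n)
    for q in ['rake_grip']:
        for f in imaging.tip_of(n,q): print(n,q,f['conf'],f['position'], pl(n,f['position'],.129))
    for q in ['rake','stand','tray']:
        for f in imaging.tip_of(n,q): print(n,q,f['conf'],f['position'], pl(n,f['position'],0))
for n,q,z in [('scene','copper_cup',0),('scene','sleeve',0),('scene','collar',0),('scene','spacer1',.034),('top','spacer1',.034)]:
    for f in imaging.find_in(n,q): print(n,q,f['conf'],f['position'], pl(n,f['position'],z))
cv2.imwrite('pics/crops.png',cv2.resize(fr['scene'][110:230,190:350],None,fx=5,fy=5,interpolation=cv2.INTER_CUBIC))
cv2.imwrite('pics/cropt.png',cv2.resize(fr['top'][180:300,215:375],None,fx=5,fy=5,interpolation=cv2.INTER_CUBIC))
cv2.imwrite('pics/cropt2.png',cv2.resize(fr['top'][215:305,380:500],None,fx=6,fy=6,interpolation=cv2.INTER_CUBIC))
cv2.imwrite('pics/crops2.png',cv2.resize(fr['scene'][220:380,255:445],None,fx=3.7,fy=3.7,interpolation=cv2.INTER_CUBIC))
E
```

```text
scene rake_grip 0.96 [225.6, 144.1] [ 0.4933 -0.494   0.129 ]
scene rake_grip 0.83 [269.4, 165.5] [ 0.4605 -0.3326  0.129 ]
scene rake_grip 0.81 [334.2, 136.2] [ 0.2435 -0.2912  0.129 ]
scene rake_grip 0.59 [275.1, 108.0] [ 0.2797 -0.5196  0.129 ]
scene rake 0.95 [282.1, 137.9] [ 0.266  -0.5197  0.    ]
scene rake 0.9 [235.4, 175.4] [ 0.4879 -0.4896  0.    ]
scene rake 0.71 [270.4, 355.6] [0.8023 0.0549 0.    ]
scene rake 0.59 [332.2, 165.1] [ 0.2393 -0.3054  0.    ]
scene rake 0.55 [273.9, 194.6] [ 0.4555 -0.3398  0.    ]
scene rake 0.28 [275.0, 197.6] [ 0.4612 -0.3279  0.    ]
scene stand 0.23 [390.7, 300.6] [0.4843 0.1571 0.    ]
scene tray 0.58 [351.7, 300.9] [0.556  0.0871 0.    ]
top rake_grip 0.97 [483.2, 243.3] [ 0.4976 -0.4812  0.129 ]
top rake_grip 0.87 [431.3, 258.1] [ 0.4574 -0.3316  0.129 ]
top rake_grip 0.75 [423.2, 337.9] [ 0.2335 -0.3012  0.129 ]
top rake_grip 0.59 [502.6, 320.8] [ 0.278  -0.5263  0.129 ]
top rake_grip 0.26 [407.6, 168.6] [ 0.7178 -0.2718  0.129 ]
top rake 0.63 [472.4, 247.8] [ 0.4913 -0.4929  0.    ]
top rake 0.61 [484.1, 319.5] [ 0.2679 -0.5199  0. 
[... 701 characters left out ...]
.7, 350.9] [0.6194 0.2406 0.034 ]
scene spacer1 0.6 [353.9, 290.5] [0.5452 0.0833 0.034 ]
scene spacer1 0.57 [375.6, 312.1] [0.5522 0.1635 0.034 ]
scene spacer1 0.54 [366.9, 284.8] [0.5095 0.0948 0.034 ]
top spacer1 0.76 [244.3, 229.4] [0.5569 0.2197 0.034 ]
top spacer1 0.72 [239.9, 251.3] [0.4894 0.2333 0.034 ]
top spacer1 0.66 [285.9, 228.4] [0.5581 0.091  0.034 ]
top spacer1 0.65 [263.0, 211.6] [0.6115 0.1616 0.034 ]
top spacer1 0.64 [234.6, 213.7] [0.6063 0.2498 0.034 ]
top spacer1 0.64 [264.3, 232.5] [0.5464 0.1578 0.034 ]
top spacer1 0.6 [289.8, 240.5] [0.5205 0.0792 0.034 ]
top spacer1 0.51 [264.4, 249.8] [0.4929 0.1577 0.034 ]
top spacer1 0.44 [412.0, 166.2] [ 0.7472 -0.3042  0.034 ]
```

View pics/crops.png

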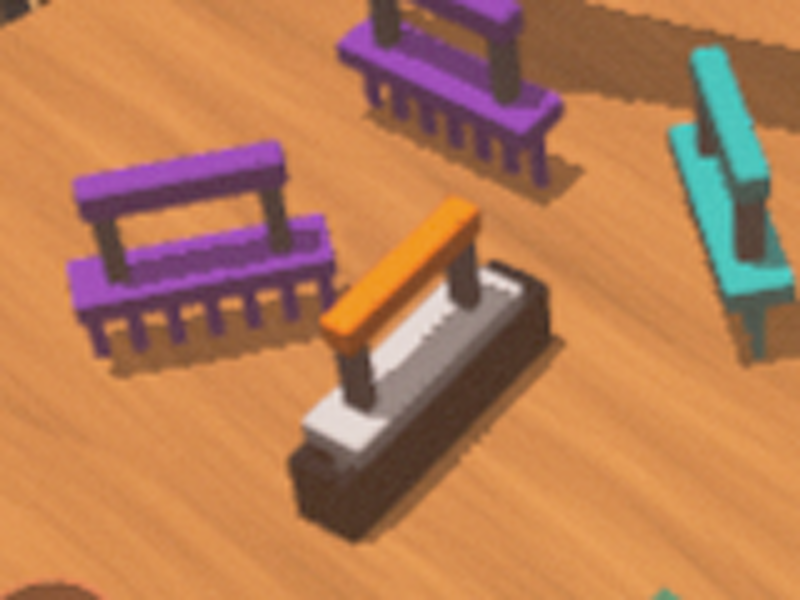

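View pics/cropt2.png

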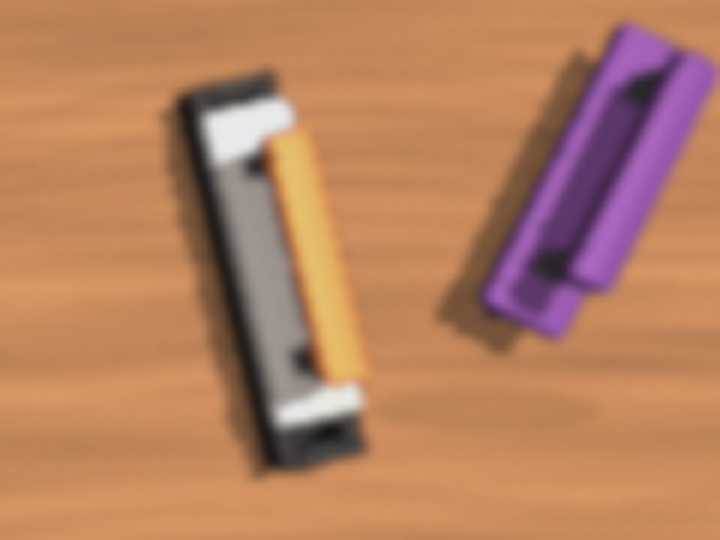

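View pics/cropt.png

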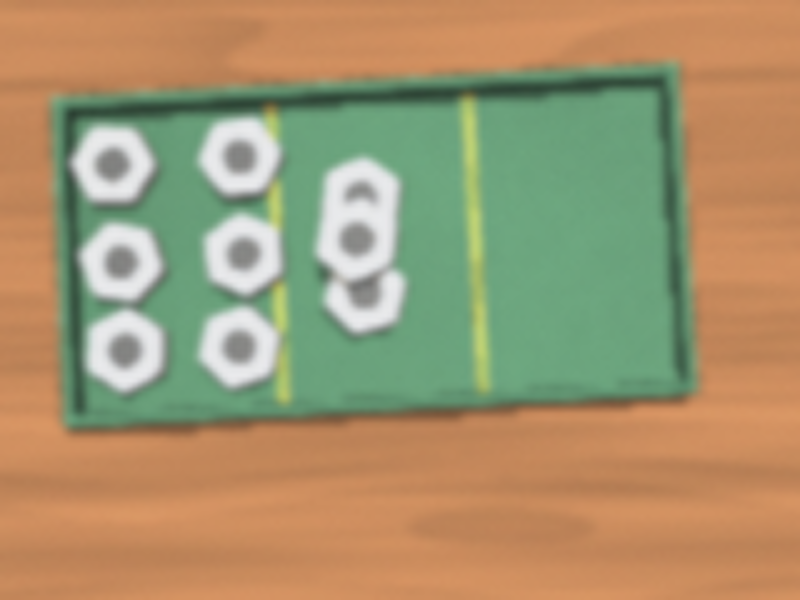

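View pics/crops2.png

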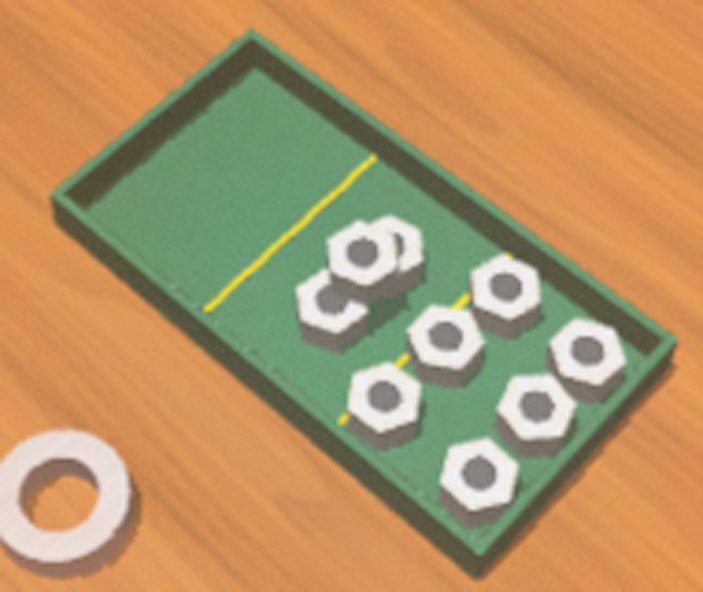

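Run:
```python
from h import *
np.set_printoptions(precision=4,suppress=True)
print('base check reach')
c=[(52,97),(680,65),(694,395),(66,430)]
P=[pl('top',(x/5+215,y/5+180),.04) for x,y in c]; 
for p in P: print(p)
P=np.array(P);print('tray ctr',P.mean(0), 'len',np.linalg.norm(P[1]-P[0]),np.linalg.norm(P[2]-P[1]), 'yaw of +y', np.degrees(np.arctan2(*( (P[0]+P[3]-P[1]-P[2])[[1,0]])))-90, 'x', np.degrees(np.arctan2(*((P[0]+P[1]-P[2]-P[3])[[1,0]]))))
cs=[(252,30),(676,342),(478,577),(54,200)]
Q=np.array([pl('scene',(x/3.7+255,y/3.7+220),.04) for x,y in cs]);print(Q,Q.mean(0)); e=Q[1]+Q[2]-Q[0]-Q[3];print(np.degrees(np.arctan2(e[1],e[0]))-90, np.linalg.norm(Q[1]-Q[0]))
# bar ends top
for n,pts in [('top',[(290,128),(341,382)])]:
    B=np.array([pl(n,(x/6+380,y/6+215),.14) for x,y in pts]);print('bar',B,B.mean(0),np.linalg.norm(B[1]-B[0]));e=B[0]-B[1];print('yaw',np.degrees(np.arctan2(e[1],e[0])))
B=np.array([pl('scene',(x/5+190,y/5+110),.14) for x,y in [(335,322),(463,210)]]);print('bar',B,B.mean(0),np.linalg.norm(B[1]-B[0]));e=B[0]-B[1];print('yaw',np.degrees(np.arctan2(e[1],e[0])))
S=np.array([pl('top',(x/6+380,y/6+215),.05) for x,y in [(190,98),(272,70),(365,452),(277,470)]]);print('stand',S,S.mean(0));e=S[0]+S[1]-S[2]-S[3];print('yaw',np.degrees(np.arctan2(e[1],e[0])),np.linalg.norm(e)/2)
for n in ['scene','top']:
    g=[]
    for (x,y) in ([(113,164),(121,262),(126,350),(240,157),(244,254),(240,348),(361,195),(367,292),(357,239)] if n=='top' else [(587,353),(536,406),(480,474),(507,287),(446,338),(384,397),(392,244),(332,298),(364,253)]):
        p=(x/5+215,y/5+180) if n=='top' else (x/3.7+255,y/3.7+220)
        g.append(pl(n,p,.034 if len(g)<8 else .062))
    print(n);print(np.array(g))
# top-cam projection of cup etc
```

```text
base check reach
[0.6505 0.2772 0.04  ]
[ 0.6645 -0.1119  0.04  ]
[ 0.4605 -0.1165  0.04  ]
[0.4446 0.268  0.04  ]
tray ctr [0.555  0.0792 0.04  ] len 0.38932566954791215 0.20413092841094724 yaw of +y 2.2087449709836164 x 1.9180790376894126
[[ 0.4625 -0.1145  0.04  ]
 [ 0.4487  0.2721  0.04  ]
 [ 0.661   0.2877  0.04  ]
 [ 0.6667 -0.1023  0.04  ]] [0.5597 0.0857 0.04  ]
1.4372429021350825 0.3868683985389726
bar [[ 0.519  -0.3227  0.14  ]
 [ 0.399  -0.3426  0.14  ]] [ 0.459  -0.3326  0.14  ] 0.121651962916035
yaw 9.413837439397865
bar [[ 0.5139 -0.3201  0.14  ]
 [ 0.4046 -0.3384  0.14  ]] [ 0.4593 -0.3292  0.14  ] 0.11081086855604616
yaw 9.515850738486375
stand [[ 0.5418 -0.2937  0.05  ]
 [ 0.5555 -0.3357  0.05  ]
 [ 0.3621 -0.376   0.05  ]
 [ 0.3537 -0.3316  0.05  ]] [ 0.4533 -0.3343  0.05  ]
yaw 11.573964443083712 0.19472448807092532
scene
[[0.4933 0.2348 0.034 ]
 [0.5465 0.2364 0.034 ]
 [0.6075 0.2425 0.034 ]
 [0.4926 0.1647 0.034 ]
 [0.5508 0.162  0.034 ]
 [0.6114 0.163  0.034 ]
 [0.5227 0.0865 0.034 ]
 [0.5826 0.0874 0.034 ]
 [0.5547 0.0895 0.062 ]]
top
[[0.609  0.2405 0.034 ]
 [0.5479 0.2355 0.034 ]
 [0.4934 0.2324 0.034 ]
 [0.6121 0.1616 0.034 ]
 [0.5517 0.1594 0.034 ]
 [0.4936 0.1621 0.034 ]
 [0.5873 0.0867 0.034 ]
 [0.527  0.0835 0.034 ]
 [0.5572 0.0871 0.062 ]]
```

```bash
cat >> h.py <<'E'
def plan(x,y,z,yaw):
    o=r.get_obs();Rc=R.from_rotvec(o['orientation'])
    Rt=R.from_euler('z',yaw,degrees=True)*R.from_rotvec([np.pi,0,0])
    Rt2=Rt*R.from_euler('z',180,degrees=True)
    d=[(Rc.inv()*q) for q in (Rt,Rt2)]; d=min(d,key=lambda q:q.magnitude())
    s=Rc.inv().apply(np.array([x,y,z])-o['tcp_pos'])*100
    print('t',round(o['clock'],2),'tcp',o['tcp_pos'].round(4),'shift_cm',s.round(2),'rot',d.as_rotvec(degrees=True).round(2),'F',o['contact_force'].round(1),'w',round(o['grip_width'],4))
E
python3 -c "
from h import *
plan(.459,-.331,.23,10)
print(R.from_rotvec(r.get_obs()['orientation']).as_matrix().round(3))"
```

```text
t 0.85 tcp [ 0.2395 -0.6311  0.2313] shift_cm [ 31.17 -20.27   0.13] rot [ 0.   -0.   10.78] F [ 0.4  0.8 -0.3] w 0.0856
[[ 0.935  0.355  0.   ]
 [ 0.355 -0.935 -0.   ]
 [ 0.     0.    -1.   ]]
```

{"api": "jog_arm", "payload": {"rows": [{"xyz": [3.1, -2.0, 0], "delta_rot": [0, 0, 1], "fingers": 0}, {"xyz": [6.2, -4.0, 0], "delta_rot": [0, 0, 3], "fingers": 0}, {"xyz": [9.4, -6.1, 0], "delta_rot": [0, 0, 5], "fingers": 0}, {"xyz": [12.5, -8.1, 0], "delta_rot": [0, 0, 7], "fingers": 0}, {"xyz": [15.6, -10.1, 0], "delta_rot": [0, 0, 8], "fingers": 0}], "grip_force": 80}}

```text
clock: 1.27
tcp_pos: [0.3504, -0.4798, 0.2315]
orientation: [3.122, 0.347, 0.0]
contact_force: [0.3, 0.3, -0.5]
grip_width: 0.0854
```

```bash
python3 -c "
from h import *
plan(.459,-.331,.23,10)"
```

```text
t 1.27 tcp [ 0.3504 -0.4798  0.2315] shift_cm [ 13.86 -12.13   0.15] rot [ 0.02 -0.01  2.68] F [ 0.3  0.3 -0.5] w 0.0854
```

{"api": "jog_arm", "payload": {"rows": [{"xyz": [3.0, -2.6, 0], "delta_rot": [0, 0, 1], "fingers": 0}, {"xyz": [6.0, -5.2, 0], "delta_rot": [0, 0, 2], "fingers": 0}, {"xyz": [9.5, -8.3, 0], "delta_rot": [0, 0, 2.7], "fingers": 0}, {"xyz": [12.2, -10.7, 0], "delta_rot": [0, 0, 2.7], "fingers": 0}, {"xyz": [13.9, -12.1, 0.1], "delta_rot": [0, 0, 2.7], "fingers": 0}]}}

```text
clock: 1.68
tcp_pos: [0.4628, -0.3261, 0.231]
orientation: [-3.128, -0.282, -0.004]
contact_force: [0.8, -0.5, 0.5]
grip_width: 0.0853
```

Run:
```python
from h import *
np.set_printoptions(precision=4,suppress=True)
plan(.459,-.331,.23,10)
ci=imaging.camera_info('wrist')
im=imaging.grab_frame('wrist');cv2.imwrite('pics/w1.png',im);print(ci)
plan(.459,-.331,.23,10)
```

```text
t 1.68 tcp [ 0.4628 -0.3261  0.231 ] shift_cm [-0.47  0.42  0.1 ] rot [-0.04 -0.15  0.3 ] F [ 0.8 -0.5  0.5] w 0.0853
{'camera_matrix': array([[371.6483,   0.    , 317.2064],
       [  0.    , 371.6483, 241.0905],
       [  0.    ,   0.    ,   1.    ]]), 'xyz': array([ 0.5393, -0.3122,  0.3747]), 'attitude': array([ 2.2181, -1.8511, -0.2898])}
t 1.73 tcp [ 0.4652 -0.3231  0.2307] shift_cm [-0.75  0.66  0.07] rot [-0.13 -0.22  0.56] F [ 2.2  3.4 -0.9] w 0.0853
```

View pics/w1.png

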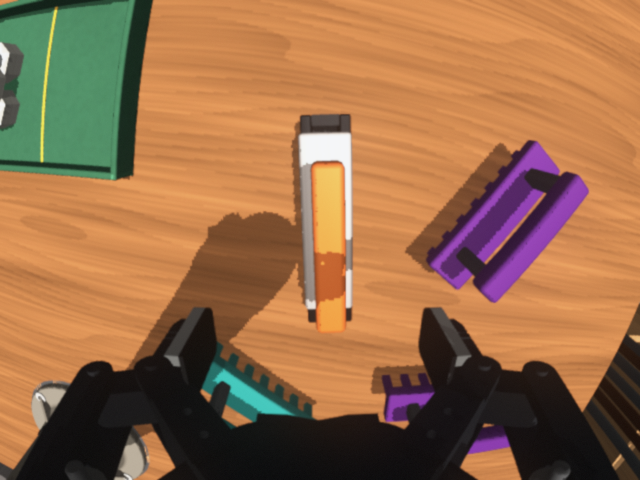

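```bash
cat >> h.py <<'E'
def wpl(px,z,ci):
    K=ci['camera_matrix'];v=np.array([(px[0]-K[0,2])/K[0,0],(px[1]-K[1,2])/K[1,1]]);th=np.linalg.norm(v)
    d=np.array([*(v/th*np.sin(th)),np.cos(th)]);d=R.from_rotvec(ci['attitude']).apply(d)
    return ci['xyz']+d*(z-ci['xyz'][2])/d[2]
E
python3 - <<'E'
from h import *
np.set_printoptions(precision=4,suppress=True)
ci=dict(camera_matrix=np.array([[371.6483,0,317.2064],[0,371.6483,241.0905],[0,0,1]]),xyz=np.array([ 0.5393, -0.3122,  0.3747]),attitude=np.array([ 2.2181, -1.8511, -0.2898]))
a,b=wpl((328,163),.14,ci),wpl((331,331),.14,ci);e=a-b
print('bar',a,b,(a+b)/2,np.linalg.norm(e),np.degrees(np.arctan2(e[1],e[0])))
a,b=wpl((325,115),.05,ci),wpl((330,320),.05,ci);e=a-b
print('stand',a,b,(a+b)/2,np.linalg.norm(e),np.degrees(np.arctan2(e[1],e[0])))
plan(.459,-.331,.107,10)
E
```

```text
bar [ 0.5173 -0.3231  0.14  ] [ 0.3987 -0.3481  0.14  ] [ 0.458  -0.3356  0.14  ] 0.12114263102046763 11.885393532963729
stand [ 0.5497 -0.3171  0.05  ] [ 0.3574 -0.3583  0.05  ] [ 0.4535 -0.3377  0.05  ] 0.19663160225631598 12.09278418282172
t 1.73 tcp [ 0.4652 -0.3231  0.2307] shift_cm [-0.8   0.69 12.37] rot [-0.13 -0.22  0.56] F [ 2.2  3.4 -0.9] w 0.0853
```

{"api": "jog_arm", "payload": {"rows": [{"xyz": [-1.0, 0.95, 1.5], "delta_rot": [-0.1, -0.2, -0.5], "fingers": 0}, {"xyz": [-1.0, 0.95, 4.0], "delta_rot": [-0.1, -0.2, -0.5], "fingers": 0}, {"xyz": [-1.0, 0.95, 6.5], "delta_rot": [-0.1, -0.2, -0.5], "fingers": 0}, {"xyz": [-1.0, 0.95, 8.5], "delta_rot": [-0.1, -0.2, -0.5], "fingers": 0}, {"xyz": [-1.0, 0.95, 9.5], "delta_rot": [-0.1, -0.2, -0.5], "fingers": 0}]}}

```text
clock: 2.15
tcp_pos: [0.4559, -0.3336, 0.1332]
orientation: [-3.125, -0.302, 0.004]
contact_force: [-0.2, 0.3, -0.1]
grip_width: 0.0855
```

```bash
python3 -c "
from h import *
plan(.457,-.334,.107,11)"
```

```text
t 2.15 tcp [ 0.4559 -0.3336  0.1332] shift_cm [0.11 0.07 2.62] rot [-0.15  0.14  0.05] F [-0.2  0.3 -0.1] w 0.0855
```

{"api": "jog_arm", "payload": {"rows": [{"xyz": [0.1, 0.05, 1.2], "delta_rot": [-0.1, 0.1, 0], "fingers": 0}, {"xyz": [0.1, 0.05, 2.2], "delta_rot": [-0.1, 0.1, 0], "fingers": 0}, {"xyz": [0.1, 0.05, 2.6], "delta_rot": [-0.1, 0.1, 0], "fingers": 0.5}, {"xyz": [0.1, 0.05, 2.6], "delta_rot": [-0.1, 0.1, 0], "fingers": 1}, {"xyz": [0.1, 0.05, 2.6], "delta_rot": [-0.1, 0.1, 0], "fingers": 1}], "grip_force": 90}}

```text
clock: 2.57
tcp_pos: [0.4572, -0.3341, 0.1078]
orientation: [-3.127, -0.302, 0.0]
contact_force: [-0.1, -1.2, 0.4]
grip_width: 0.0511
```

{"api": "jog_arm", "payload": {"rows": [{"xyz": [0, 0, 0], "delta_rot": [0, 0, 0], "fingers": 1}, {"xyz": [0, 0, 0], "delta_rot": [0, 0, 0], "fingers": 1}, {"xyz": [0, 0, 0], "delta_rot": [0, 0, 0], "fingers": 1}, {"xyz": [0, 0, 0], "delta_rot": [0, 0, 0], "fingers": 1}, {"xyz": [0, 0, 0], "delta_rot": [0, 0, 0], "fingers": 1}]}}

```text
clock: 2.98
tcp_pos: [0.458, -0.335, 0.109]
orientation: [3.126, 0.302, 0.003]
contact_force: [0.0, -1.2, 6.2]
grip_width: 0.021
```

```bash
python3 -c "
from h import *
plan(.457,-.334,.22,11)"
```

```text
t 2.98 tcp [ 0.458 -0.335  0.109] shift_cm [ -0.07  -0.1  -11.1 ] rot [ 0.09 -0.09  0.02] F [ 0.  -1.2  6.2] w 0.021
```

{"api": "jog_arm", "payload": {"rows": [{"xyz": [0, 0, -1], "delta_rot": [0, 0, 0], "fingers": 1}, {"xyz": [0, 0, -3], "delta_rot": [0, 0, 0], "fingers": 1}, {"xyz": [0, 0, -6], "delta_rot": [0, 0, 0], "fingers": 1}, {"xyz": [0, 0, -9], "delta_rot": [0, 0, 0], "fingers": 1}, {"xyz": [0, 0, -11], "delta_rot": [0, 0, 0], "fingers": 1}]}}

```text
clock: 3.4
tcp_pos: [0.458, -0.3347, 0.2217]
orientation: [3.125, 0.302, 0.005]
contact_force: [0.7, -0.1, -3.0]
grip_width: 0.0208
```

Run:
```python
from h import *
np.set_printoptions(precision=4,suppress=True)
for n in ['wrist','scene']:
    ci=imaging.camera_info(n);im=imaging.grab_frame(n);cv2.imwrite(f'pics/{n}2.png',im)
plan(.5524,.13,.22,2)
```

```text
t 3.5 tcp [ 0.4595 -0.3357  0.2229] shift_cm [ 18.02 -43.93   0.15] rot [ 0.3  -0.4   9.02] F [ 0.4 -0.1 -2.1] w 0.0211
```

View pics/scene2.png

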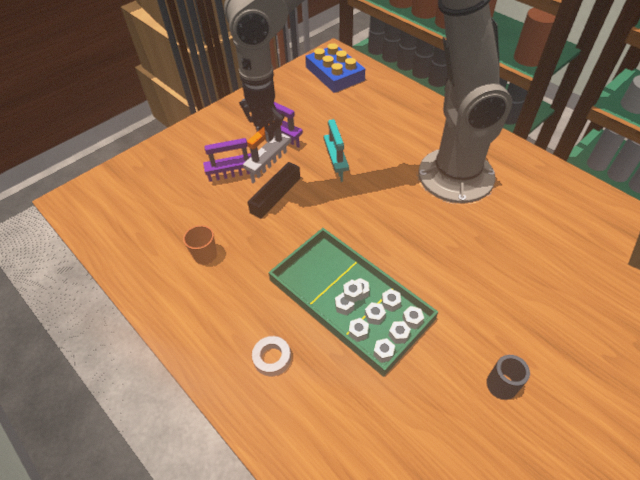

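View pics/wrist2.png

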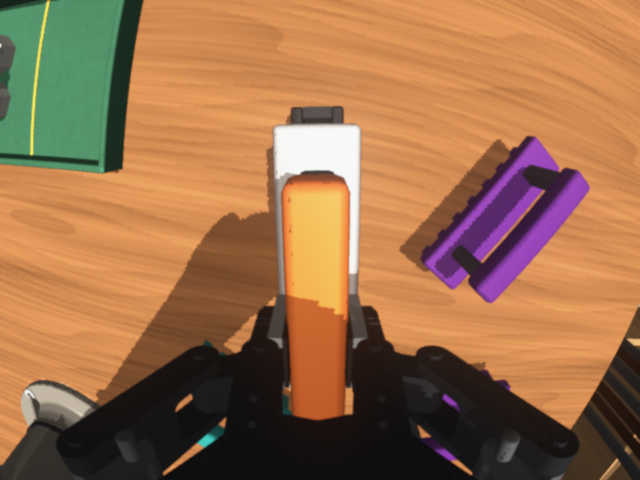

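{"api": "jog_arm", "payload": {"rows": [{"xyz": [1.2, -2.9, 0], "delta_rot": [0.3, -0.4, 2], "fingers": 1}, {"xyz": [2.6, -6.4, 0], "delta_rot": [0.3, -0.4, 4], "fingers": 1}, {"xyz": [4.1, -10, 0], "delta_rot": [0.3, -0.4, 6], "fingers": 1}, {"xyz": [5.6, -13.7, 0], "delta_rot": [0.3, -0.4, 8], "fingers": 1}, {"xyz": [7.0, -17.2, 0], "delta_rot": [0.3, -0.4, 9], "fingers": 1}]}}

```text
clock: 3.92
tcp_pos: [0.4942, -0.151, 0.2209]
orientation: [-3.14, -0.053, 0.004]
contact_force: [1.8, 0.1, -3.4]
grip_width: 0.0209
```

```bash
python3 -c "
from h import *
plan(.555,.13,.22,1.8)"
```

```text
t 3.92 tcp [ 0.4942 -0.151   0.2209] shift_cm [  7.03 -27.88   0.09] rot [-0.06  0.16  0.13] F [ 1.8  0.1 -3.4] w 0.0209
```

{"api": "jog_arm", "payload": {"rows": [{"xyz": [0.9, -3.6, 0], "delta_rot": [0, 0.1, 0.1], "fingers": 1}, {"xyz": [1.8, -7.2, 0], "delta_rot": [0, 0.1, 0.1], "fingers": 1}, {"xyz": [2.7, -10.8, 0], "delta_rot": [0, 0.1, 0.1], "fingers": 1}, {"xyz": [3.6, -14.4, 0], "delta_rot": [0, 0.1, 0.1], "fingers": 1}, {"xyz": [4.5, -18.0, 0], "delta_rot": [0, 0.1, 0.1], "fingers": 1}]}}

```text
clock: 4.33
tcp_pos: [0.5317, 0.0321, 0.2194]
orientation: [-3.14, -0.05, 0.006]
contact_force: [0.5, -0.4, -2.9]
grip_width: 0.0206
```

```bash
python3 -c "
from h import *
plan(.555,.13,.22,1.8)"
```

```text
t 4.33 tcp [0.5317 0.0321 0.2194] shift_cm [ 2.64 -9.71 -0.07] rot [-0.04  0.24  0.04] F [ 0.5 -0.4 -2.9] w 0.0206
```

{"api": "jog_arm", "payload": {"rows": [{"xyz": [0.9, -3.3, -0.1], "delta_rot": [0, 0.2, 0], "fingers": 1}, {"xyz": [1.8, -6.4, -0.1], "delta_rot": [0, 0.2, 0], "fingers": 1}, {"xyz": [2.4, -8.6, -0.1], "delta_rot": [0, 0.2, 0], "fingers": 1}, {"xyz": [2.6, -9.6, -0.1], "delta_rot": [0, 0.2, 0], "fingers": 1}, {"xyz": [2.6, -9.7, -0.1], "delta_rot": [0, 0.2, 0], "fingers": 1}]}}

```text
clock: 4.75
tcp_pos: [0.5534, 0.1327, 0.2188]
orientation: [-3.139, -0.057, 0.005]
contact_force: [-0.5, 0.3, -3.0]
grip_width: 0.0211
```

Run:
```python
from h import *
np.set_printoptions(precision=4,suppress=True)
im=imaging.grab_frame('top');cv2.imwrite('pics/t3.png',cv2.resize(im[180:300,215:375],None,fx=5,fy=5,interpolation=cv2.INTER_CUBIC))
im=imaging.grab_frame('wrist');cv2.imwrite('pics/w3.png',im);print(imaging.camera_info('wrist'))
plan(.555,.13,.146,1.8)
```

```text
{'camera_matrix': array([[371.6483,   0.    , 317.2064],
       [  0.    , 371.6483, 241.0905],
       [  0.    ,   0.    ,   1.    ]]), 'xyz': array([0.6321, 0.1311, 0.3625]), 'attitude': array([ 2.0804, -2.0153, -0.3198])}
t 4.85 tcp [0.5537 0.1286 0.2192] shift_cm [ 0.16 -0.14  7.32] rot [0.04 0.17 0.03] F [ 0.3 -0.1 -4.4] w 0.0201
```

View pics/t3.png

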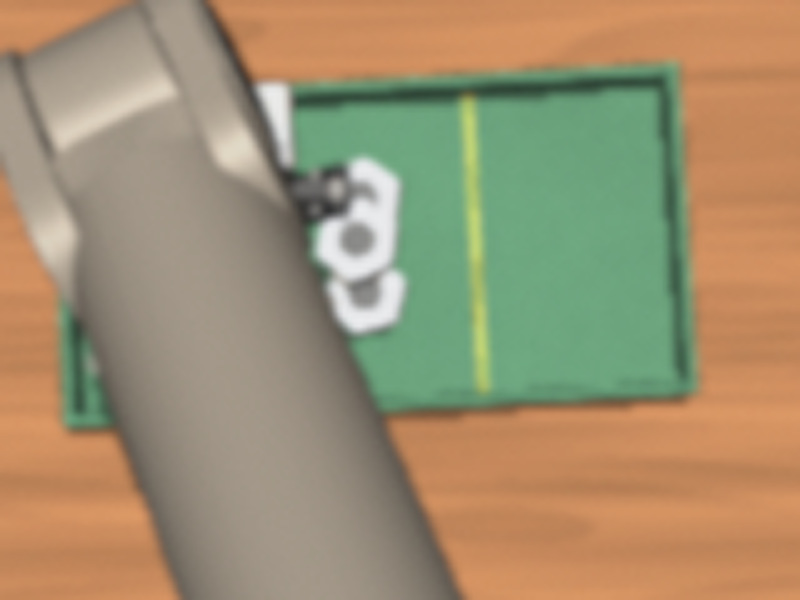

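View pics/w3.png

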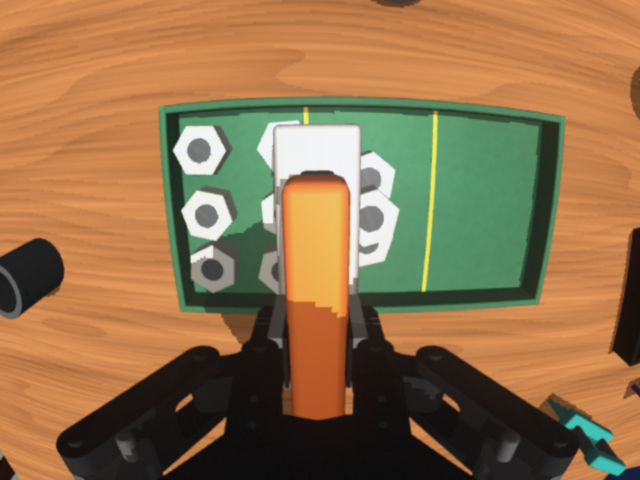

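{"api": "jog_arm", "payload": {"rows": [{"xyz": [0.1, -0.1, 2], "delta_rot": [0, 0.2, 0], "fingers": 1}, {"xyz": [0.1, -0.1, 4], "delta_rot": [0, 0.2, 0], "fingers": 1}, {"xyz": [0.1, -0.1, 6], "delta_rot": [0, 0.2, 0], "fingers": 1}, {"xyz": [0.1, -0.1, 7], "delta_rot": [0, 0.2, 0], "fingers": 1}, {"xyz": [0.1, -0.1, 7.3], "delta_rot": [0, 0.2, 0], "fingers": 1}]}}

```text
clock: 5.27
tcp_pos: [0.5529, 0.1268, 0.144]
orientation: [3.138, 0.046, -0.006]
contact_force: [0.2, -0.4, -2.6]
grip_width: 0.0208
```

```bash
python3 -c "
from h import *
plan(.5565,.09,.146,1.8)"
```

```text
t 5.27 tcp [0.5529 0.1268 0.144 ] shift_cm [ 0.25  3.69 -0.19] rot [ 0.16  0.21 -0.12] F [ 0.2 -0.4 -2.6] w 0.0208
```

{"api": "jog_arm", "payload": {"rows": [{"xyz": [0.2, 0.8, -0.2], "delta_rot": [0.1, 0.2, 0], "fingers": 1}, {"xyz": [0.2, 1.6, -0.2], "delta_rot": [0.1, 0.2, 0], "fingers": 1}, {"xyz": [0.2, 2.4, -0.2], "delta_rot": [0.1, 0.2, 0], "fingers": 1}, {"xyz": [0.2, 3.2, -0.2], "delta_rot": [0.1, 0.2, 0], "fingers": 1}, {"xyz": [0.2, 4.0, -0.2], "delta_rot": [0.1, 0.2, 0], "fingers": 1}]}}

```text
clock: 5.68
tcp_pos: [0.5567, 0.0858, 0.147]
orientation: [3.141, 0.045, 0.002]
contact_force: [-0.1, -0.0, -2.7]
grip_width: 0.021
```

Run:
```python
from h import *
im=imaging.grab_frame('scene');cv2.imwrite('pics/s4.png',cv2.resize(im[180:380,255:445],None,fx=3,fy=3,interpolation=cv2.INTER_CUBIC))
plan(.5585,.05,.146,1.8)
```

```text
t 5.73 tcp [0.5566 0.0835 0.1467] shift_cm [0.1  3.36 0.08] rot [ 0.14 -0.04 -0.28] F [-0.5 -1.9 -3.4] w 0.0208
```

View pics/s4.png

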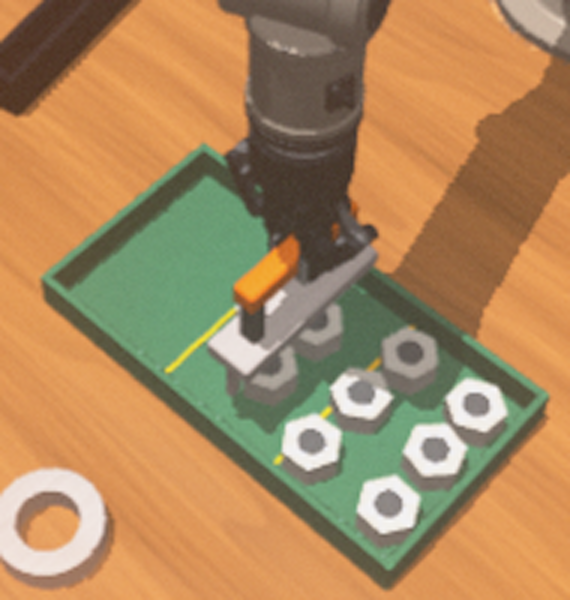

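{"api": "jog_arm", "payload": {"rows": [{"xyz": [0.1, 0.8, 0.1], "delta_rot": [0.1, 0, -0.3], "fingers": 1}, {"xyz": [0.1, 1.6, 0.1], "delta_rot": [0.1, 0, -0.3], "fingers": 1}, {"xyz": [0.1, 2.4, 0.1], "delta_rot": [0.1, 0, -0.3], "fingers": 1}, {"xyz": [0.1, 3.2, 0.1], "delta_rot": [0.1, 0, -0.3], "fingers": 1}, {"xyz": [0.1, 3.7, 0.1], "delta_rot": [0.1, 0, -0.3], "fingers": 1}]}}

```text
clock: 6.15
tcp_pos: [0.5586, 0.0451, 0.1458]
orientation: [3.14, 0.048, 0.001]
contact_force: [-1.1, 0.4, -2.2]
grip_width: 0.0208
```

Run:
```python
from h import *
im=imaging.grab_frame('wrist');cv2.imwrite('pics/w5.png',im)
im=imaging.grab_frame('top');cv2.imwrite('pics/t5.png',cv2.resize(im[180:300,215:375],None,fx=5,fy=5,interpolation=cv2.INTER_CUBIC))
plan(.554,.125,.19,1.8)
```

```text
t 6.25 tcp [0.5587 0.0452 0.1458] shift_cm [-0.22 -7.99 -4.43] rot [ 0.07 -0.03 -0.08] F [ 0.4  0.7 -3.3] w 0.0205
```

View pics/w5.png

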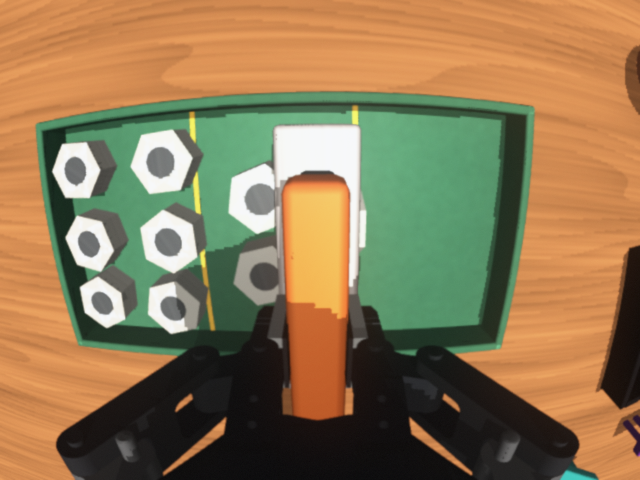

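View pics/t5.png

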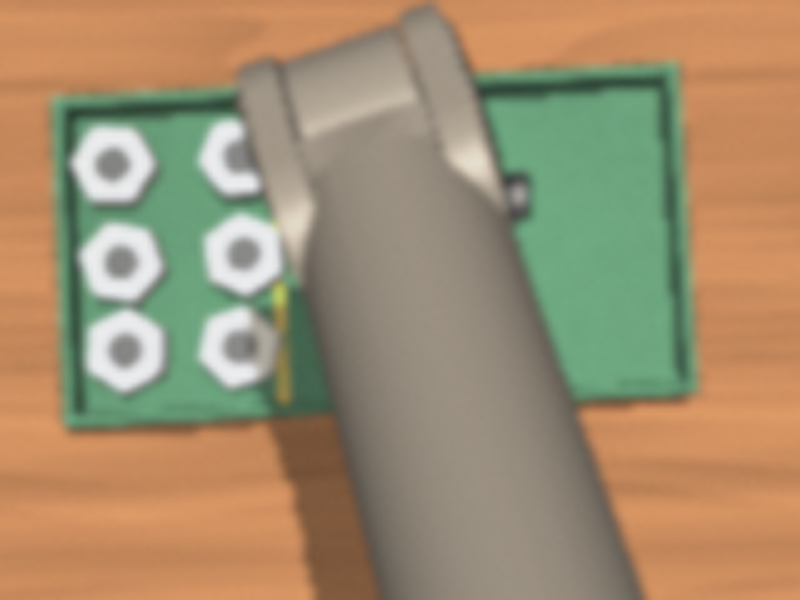

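{"api": "jog_arm", "payload": {"rows": [{"xyz": [0, 0, -2], "delta_rot": [0, 0, 0], "fingers": 1}, {"xyz": [0, 0, -4.4], "delta_rot": [0, 0, 0], "fingers": 1}, {"xyz": [-0.1, -2.7, -4.6], "delta_rot": [0, 0, 0], "fingers": 1}, {"xyz": [-0.2, -5.4, -4.6], "delta_rot": [0, 0, 0], "fingers": 1}, {"xyz": [-0.2, -7.8, -4.6], "delta_rot": [0, 0, 0], "fingers": 1}]}}

```text
clock: 6.67
tcp_pos: [0.5543, 0.125, 0.1925]
orientation: [3.141, 0.047, 0.003]
contact_force: [-0.1, 2.0, -2.1]
grip_width: 0.0208
```

Run:
```python
from h import *
im=imaging.grab_frame('wrist');cv2.imwrite('pics/w6.png',im);
im=imaging.grab_frame('scene');cv2.imwrite('pics/s6.png',cv2.resize(im[180:380,255:445],None,fx=3,fy=3,interpolation=cv2.INTER_CUBIC))
plan(.5545,.1235,.12,1.8)
```

```text
t 6.77 tcp [0.5535 0.1296 0.1922] shift_cm [0.07 0.64 7.21] rot [-0.15 -0.07  0.37] F [-0.5  0.4 -2.4] w 0.0205
```

View pics/w6.png

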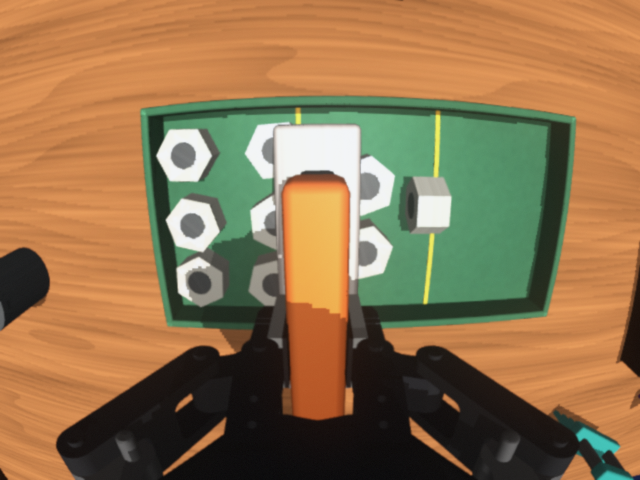

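View pics/s6.png

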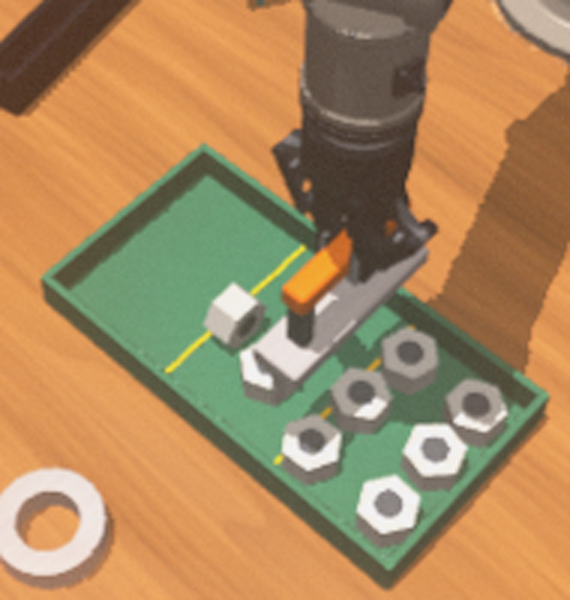

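{"api": "jog_arm", "payload": {"rows": [{"xyz": [0.1, 0.6, 1.0], "delta_rot": [-0.1, 0, 0.3], "fingers": 1}, {"xyz": [0.1, 0.6, 2.0], "delta_rot": [-0.1, 0, 0.3], "fingers": 1}, {"xyz": [0.1, 0.6, 3.0], "delta_rot": [-0.1, 0, 0.3], "fingers": 1}, {"xyz": [0.1, 0.6, 3.8], "delta_rot": [-0.1, 0, 0.3], "fingers": 1}, {"xyz": [0.1, 0.6, 4.2], "delta_rot": [-0.1, 0, 0.3], "fingers": 1}]}}

```text
clock: 7.18
tcp_pos: [0.5537, 0.1225, 0.1479]
orientation: [3.141, 0.049, -0.003]
contact_force: [0.4, 0.8, -3.7]
grip_width: 0.0207
```

Run:
```python
from h import *
im=imaging.grab_frame('scene');cv2.imwrite('pics/s7.png',cv2.resize(im[240:370,300:445],None,fx=5,fy=5,interpolation=cv2.INTER_CUBIC))
plan(.5545,.1235,.117,1.8)
```

```text
t 7.23 tcp [0.5536 0.1227 0.1478] shift_cm [ 0.1  -0.08  3.08] rot [0.01 0.12 0.01] F [-0.8 -0.2 -3.4] w 0.0205
```

View pics/s7.png

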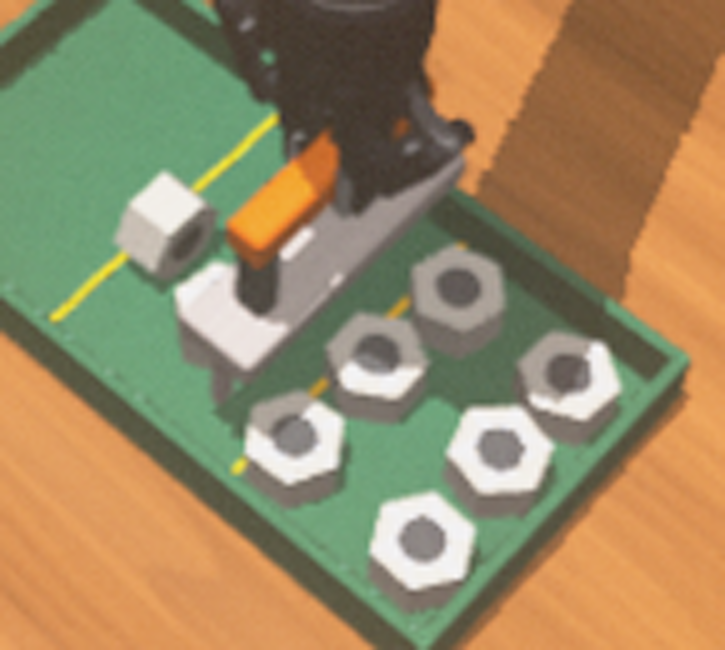

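{"api": "jog_arm", "payload": {"rows": [{"xyz": [0.1, -0.1, 0.7], "delta_rot": [0, 0.1, 0], "fingers": 1}, {"xyz": [0.1, -0.1, 1.4], "delta_rot": [0, 0.1, 0], "fingers": 1}, {"xyz": [0.1, -0.1, 2.1], "delta_rot": [0, 0.1, 0], "fingers": 1}, {"xyz": [0.1, -0.1, 2.8], "delta_rot": [0, 0.1, 0], "fingers": 1}, {"xyz": [0.1, -0.1, 3.0], "delta_rot": [0, 0.1, 0], "fingers": 1}]}}

```text
clock: 7.65
tcp_pos: [0.5538, 0.1235, 0.1164]
orientation: [3.141, 0.05, -0.003]
contact_force: [0.7, 0.3, -3.0]
grip_width: 0.021
```

Run:
```python
from h import *
im=imaging.grab_frame('scene');cv2.imwrite('pics/s8.png',cv2.resize(im[240:370,300:445],None,fx=5,fy=5,interpolation=cv2.INTER_CUBIC))
plan(.5545,.1235,.117,1.8)
```

```text
t 7.7 tcp [0.5539 0.1235 0.1165] shift_cm [ 0.06  0.   -0.05] rot [0.03 0.12 0.02] F [-0.7 -0.6 -2.4] w 0.0207
```

View pics/s8.png

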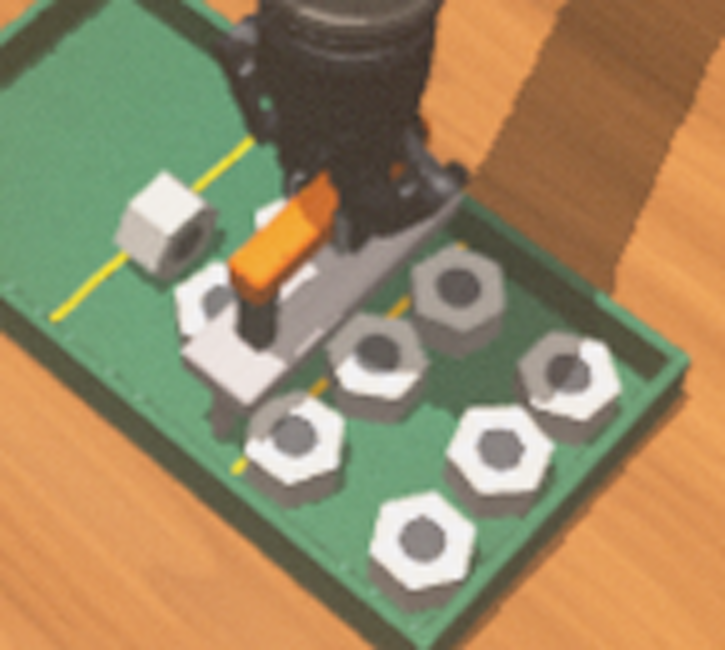

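{"api": "jog_arm", "payload": {"rows": [{"xyz": [0.1, 0.8, 0], "delta_rot": [0, 0.1, 0], "fingers": 1}, {"xyz": [0.1, 1.7, 0], "delta_rot": [0, 0.1, 0], "fingers": 1}, {"xyz": [0.1, 2.6, 0], "delta_rot": [0, 0.1, 0], "fingers": 1}, {"xyz": [0.1, 3.5, 0], "delta_rot": [0, 0.1, 0], "fingers": 1}, {"xyz": [0.1, 4.4, 0], "delta_rot": [0, 0.1, 0], "fingers": 1}]}}

```text
clock: 8.12
tcp_pos: [0.5566, 0.0783, 0.1169]
orientation: [3.141, 0.049, 0.001]
contact_force: [-0.6, 2.0, -2.6]
grip_width: 0.0207
```

{"api": "jog_arm", "payload": {"rows": [{"xyz": [0.1, 0.8, 0], "delta_rot": [0, 0.1, 0], "fingers": 1}, {"xyz": [0.1, 1.6, 0], "delta_rot": [0, 0.1, 0], "fingers": 1}, {"xyz": [0.1, 2.4, 0], "delta_rot": [0, 0.1, 0], "fingers": 1}, {"xyz": [0.1, 3.2, 0], "delta_rot": [0, 0.1, 0], "fingers": 1}, {"xyz": [0.1, 4.0, 0], "delta_rot": [0, 0.1, 0], "fingers": 1}]}}

```text
clock: 8.53
tcp_pos: [0.559, 0.0379, 0.1171]
orientation: [-3.141, -0.049, -0.004]
contact_force: [0.0, 2.2, -2.4]
grip_width: 0.0206
```

Run:
```python
from h import *
im=imaging.grab_frame('scene');cv2.imwrite('pics/s9.png',cv2.resize(im[220:370,260:445],None,fx=4,fy=4,interpolation=cv2.INTER_CUBIC))
plan(.559,.0,.117,1.8)
```

```text
t 8.58 tcp [0.559  0.0355 0.1169] shift_cm [-0.1   3.55 -0.  ] rot [ 0.09 -0.13 -0.14] F [-0.2 -0.6 -1.3] w 0.0207
```

View pics/s9.png

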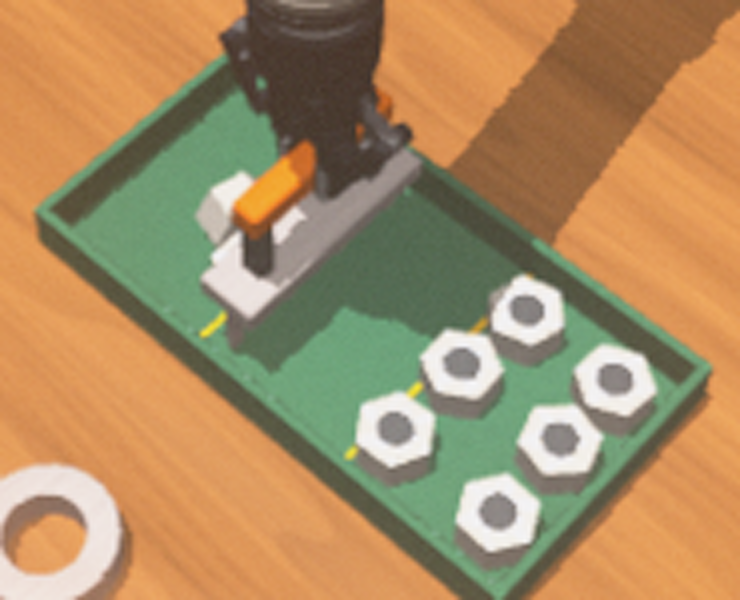

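{"api": "jog_arm", "payload": {"rows": [{"xyz": [0, 0.8, 0], "delta_rot": [0, -0.1, -0.1], "fingers": 1}, {"xyz": [0, 1.6, 0], "delta_rot": [0, -0.1, -0.1], "fingers": 1}, {"xyz": [0, 2.4, 0], "delta_rot": [0, -0.1, -0.1], "fingers": 1}, {"xyz": [0, 3.0, 0], "delta_rot": [0, -0.1, -0.1], "fingers": 1}, {"xyz": [0, 3.4, 0], "delta_rot": [0, -0.1, -0.1], "fingers": 1}]}}

```text
clock: 9.0
tcp_pos: [0.56, 0.0004, 0.117]
orientation: [3.139, 0.047, 0.001]
contact_force: [-0.5, 2.6, -2.9]
grip_width: 0.0208
```

```bash
python3 -c "
from h import *
plan(.559,.003,.19,1.8)"
```

```text
t 9.0 tcp [5.60e-01 4.00e-04 1.17e-01] shift_cm [-0.09 -0.25 -7.3 ] rot [ 0.11 -0.03 -0.1 ] F [-0.5  2.6 -2.9] w 0.0208
```

Now lift, backing off slightly, and look.

{"api": "jog_arm", "payload": {"rows": [{"xyz": [0, -0.6, 0], "delta_rot": [0, 0, 0], "fingers": 1}, {"xyz": [0, -1.0, -1.5], "delta_rot": [0, 0, 0], "fingers": 1}, {"xyz": [0, -1.0, -4], "delta_rot": [0, 0, 0], "fingers": 1}, {"xyz": [0, -1.0, -7], "delta_rot": [0, 0, 0], "fingers": 1}, {"xyz": [0, -3, -9], "delta_rot": [0, 0, 0], "fingers": 1}]}}

```text
clock: 9.42
tcp_pos: [0.5597, 0.0262, 0.2089]
orientation: [3.136, 0.038, 0.002]
contact_force: [1.1, -1.1, -3.5]
grip_width: 0.0205
```

Run:
```python
from h import *
im=imaging.grab_frame('wrist');cv2.imwrite('pics/w10.png',im)
im=imaging.grab_frame('scene');cv2.imwrite('pics/s10.png',cv2.resize(im[220:370,260:445],None,fx=4,fy=4,interpolation=cv2.INTER_CUBIC))
plan(.553,.199,.205,1.8)
```

```text
t 9.52 tcp [0.5613 0.0346 0.2109] shift_cm [ -0.28 -16.46   0.6 ] rot [-0.02 -0.45  0.12] F [ 0.7  0.8 -2.4] w 0.0207
```

View pics/w10.png

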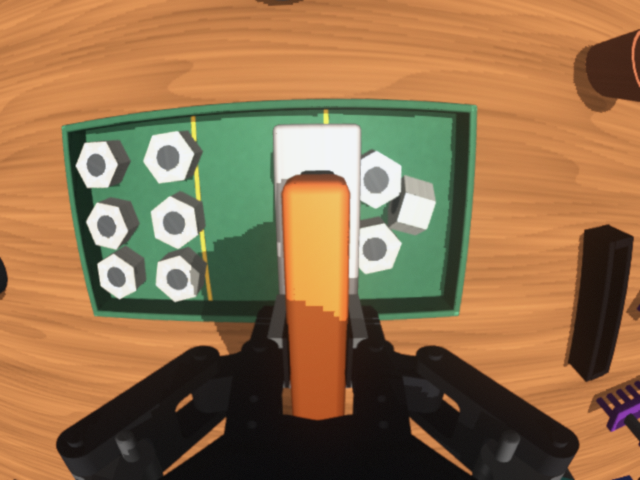

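View pics/s10.png

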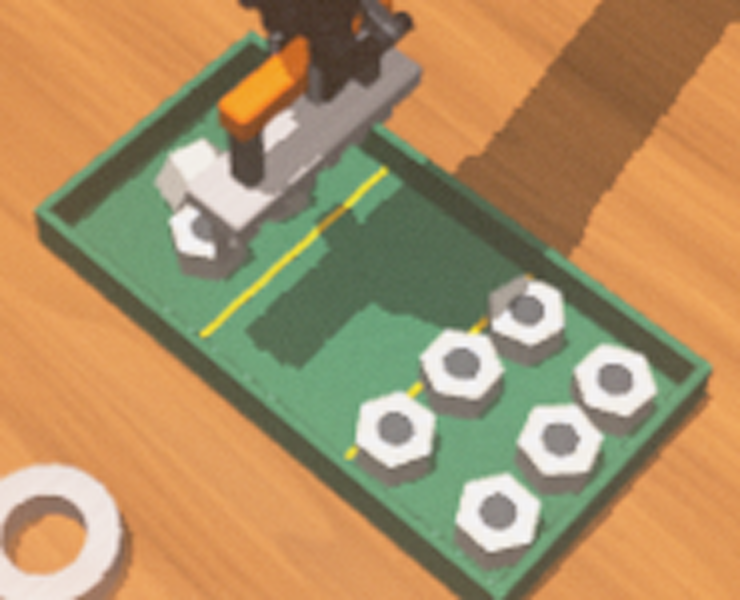

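{"api": "jog_arm", "payload": {"rows": [{"xyz": [-0.1, -3.5, 0.5], "delta_rot": [0, -0.4, 0.1], "fingers": 1}, {"xyz": [-0.2, -7, 0.6], "delta_rot": [0, -0.4, 0.1], "fingers": 1}, {"xyz": [-0.3, -10.5, 0.6], "delta_rot": [0, -0.4, 0.1], "fingers": 1}, {"xyz": [-0.3, -13.5, 0.6], "delta_rot": [0, -0.4, 0.1], "fingers": 1}, {"xyz": [-0.3, -15.5, 0.6], "delta_rot": [0, -0.4, 0.1], "fingers": 1}]}}

```text
clock: 9.93
tcp_pos: [0.5517, 0.1933, 0.2041]
orientation: [-3.14, -0.056, 0.001]
contact_force: [0.4, -0.4, -3.3]
grip_width: 0.021
```

```bash
python3 -c "
from h import *
plan(.552,.199,.150,1.8)"
```

```text
t 9.93 tcp [0.5517 0.1933 0.2041] shift_cm [ 0.06 -0.56  5.41] rot [-0.07  0.02  0.26] F [ 0.4 -0.4 -3.3] w 0.021
```

{"api": "jog_arm", "payload": {"rows": [{"xyz": [0.1, -0.4, 1], "delta_rot": [-0.1, 0, 0.3], "fingers": 1}, {"xyz": [0.1, -0.5, 2.5], "delta_rot": [-0.1, 0, 0.3], "fingers": 1}, {"xyz": [0.1, -0.5, 4], "delta_rot": [-0.1, 0, 0.3], "fingers": 1}, {"xyz": [0.1, -0.5, 5], "delta_rot": [-0.1, 0, 0.3], "fingers": 1}, {"xyz": [0.1, -0.5, 5.4], "delta_rot": [-0.1, 0, 0.3], "fingers": 1}]}}

```text
clock: 10.35
tcp_pos: [0.5511, 0.1966, 0.1472]
orientation: [3.138, 0.047, -0.007]
contact_force: [-0.1, -0.3, -2.9]
grip_width: 0.0209
```

Run:
```python
from h import *
im=imaging.grab_frame('wrist');cv2.imwrite('pics/w11.png',im)
im=imaging.grab_frame('scene');cv2.imwrite('pics/s11.png',cv2.resize(im[240:380,300:445],None,fx=4,fy=4,interpolation=cv2.INTER_CUBIC))
plan(.552,.199,.117,1.8)
```

```text
t 10.45 tcp [0.5519 0.1973 0.1488] shift_cm [ 0.02 -0.18  3.18] rot [ 0.1   0.15 -0.09] F [-0.3  0.6 -2.8] w 0.0207
```

View pics/w11.png

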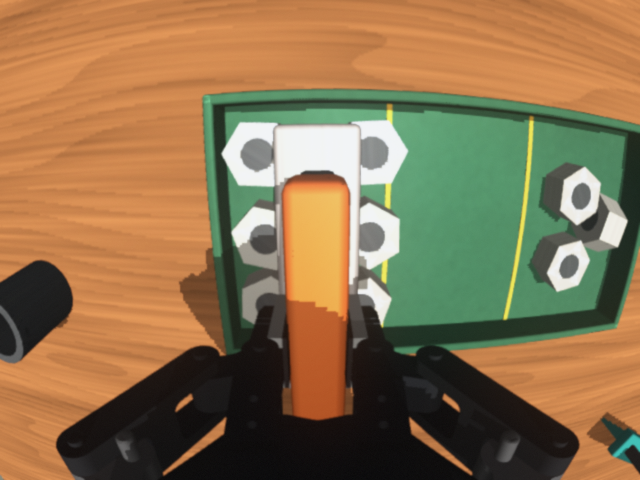

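View pics/s11.png

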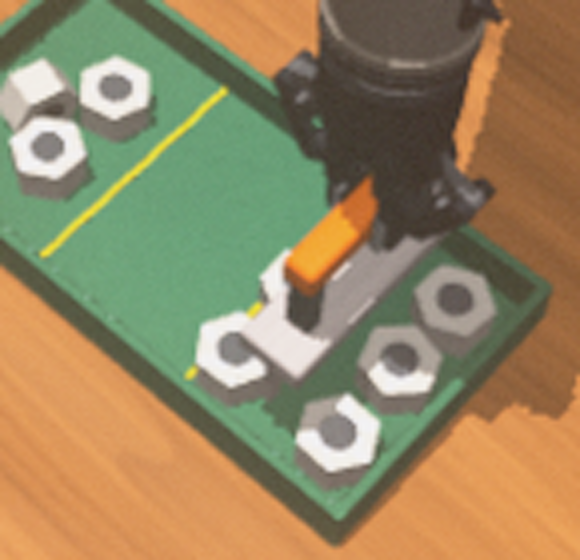

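{"api": "jog_arm", "payload": {"rows": [{"xyz": [0, -0.15, 0.7], "delta_rot": [0.1, 0.1, 0.3], "fingers": 1}, {"xyz": [0, -0.15, 1.4], "delta_rot": [0.1, 0.1, 0.3], "fingers": 1}, {"xyz": [0, -0.15, 2.1], "delta_rot": [0.1, 0.1, 0.3], "fingers": 1}, {"xyz": [0, -0.15, 2.8], "delta_rot": [0.1, 0.1, 0.3], "fingers": 1}, {"xyz": [0, -0.15, 3.2], "delta_rot": [0.1, 0.1, 0.3], "fingers": 1}]}}

```text
clock: 10.87
tcp_pos: [0.5513, 0.1985, 0.1157]
orientation: [3.141, 0.039, -0.003]
contact_force: [-0.1, -0.7, -2.8]
grip_width: 0.0207
```

Run:
```python
from h import *
im=imaging.grab_frame('scene');cv2.imwrite('pics/s12.png',cv2.resize(im[240:380,300:445],None,fx=4,fy=4,interpolation=cv2.INTER_CUBIC))
plan(.5555,.115,.117,1.8)
```

```text
t 10.92 tcp [0.551  0.1983 0.1152] shift_cm [ 0.24  8.34 -0.18] rot [ 0.05  0.16 -0.39] F [ 0.  -0.3 -4.1] w 0.0208
```

View pics/s12.png

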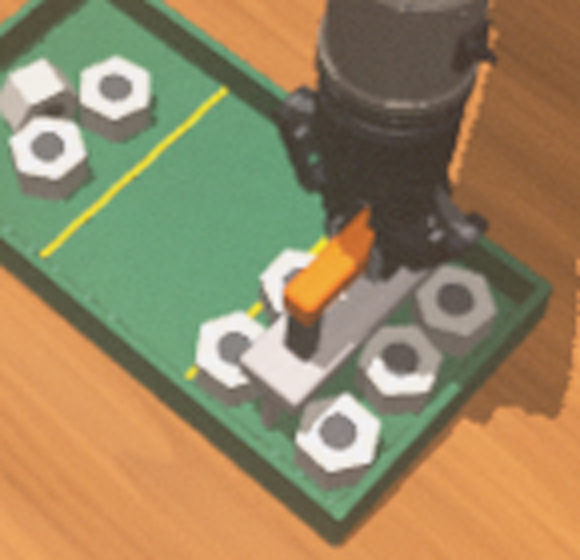

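Clear of both rows. Push the middle row out.

{"api": "jog_arm", "payload": {"rows": [{"xyz": [0.1, 0.8, -0.1], "delta_rot": [0, 0.1, -0.4], "fingers": 1}, {"xyz": [0.1, 1.6, -0.1], "delta_rot": [0, 0.1, -0.4], "fingers": 1}, {"xyz": [0.2, 2.4, -0.1], "delta_rot": [0, 0.1, -0.4], "fingers": 1}, {"xyz": [0.2, 3.2, -0.1], "delta_rot": [0, 0.1, -0.4], "fingers": 1}, {"xyz": [0.2, 4.0, -0.1], "delta_rot": [0, 0.1, -0.4], "fingers": 1}]}}

```text
clock: 11.33
tcp_pos: [0.5543, 0.1573, 0.1165]
orientation: [3.141, 0.049, -0.001]
contact_force: [0.3, 1.2, -3.2]
grip_width: 0.0204
```

{"api": "jog_arm", "payload": {"rows": [{"xyz": [0.1, 0.8, 0], "delta_rot": [0, 0, 0], "fingers": 1}, {"xyz": [0.1, 1.6, 0], "delta_rot": [0, 0, 0], "fingers": 1}, {"xyz": [0.1, 2.4, 0], "delta_rot": [0, 0, 0], "fingers": 1}, {"xyz": [0.1, 3.2, 0], "delta_rot": [0, 0, 0], "fingers": 1}, {"xyz": [0.1, 4.0, 0], "delta_rot": [0, 0, 0], "fingers": 1}]}}

```text
clock: 11.75
tcp_pos: [0.5568, 0.1169, 0.1167]
orientation: [3.141, 0.049, 0.0]
contact_force: [-0.7, 1.8, -2.5]
grip_width: 0.0208
```

```bash
python3 -c "
from h import *
plan(.5555,.115,.117,1.8)"
```

```text
t 11.75 tcp [0.5568 0.1169 0.1167] shift_cm [-0.13  0.18 -0.03] rot [ 0.01 -0.01 -0.02] F [-0.7  1.8 -2.5] w 0.0208
```

Back off slightly and lift.

{"api": "jog_arm", "payload": {"rows": [{"xyz": [0, -0.3, 0], "delta_rot": [0, 0, 0], "fingers": 1}, {"xyz": [0, -0.8, -1.0], "delta_rot": [0, 0, 0], "fingers": 1}, {"xyz": [0, -0.8, -4], "delta_rot": [0, 0, 0], "fingers": 1}, {"xyz": [0, -0.8, -7], "delta_rot": [0, 0, 0], "fingers": 1}, {"xyz": [0, -0.8, -10], "delta_rot": [0, 0, 0], "fingers": 1}]}}

```text
clock: 12.17
tcp_pos: [0.5559, 0.1259, 0.2184]
orientation: [3.141, 0.051, -0.001]
contact_force: [0.3, 0.3, -3.5]
grip_width: 0.0208
```

Run:
```python
from h import *
im=imaging.grab_frame('wrist');cv2.imwrite('pics/w13.png',im)
plan(.458,-.335,.22,11)
```

```text
t 12.22 tcp [0.5593 0.1271 0.2251] shift_cm [-11.63  45.86   0.31] rot [-0.08 -0.53 -9.15] F [ 1.1 -0.1  1.8] w 0.0206
```

View pics/w13.png

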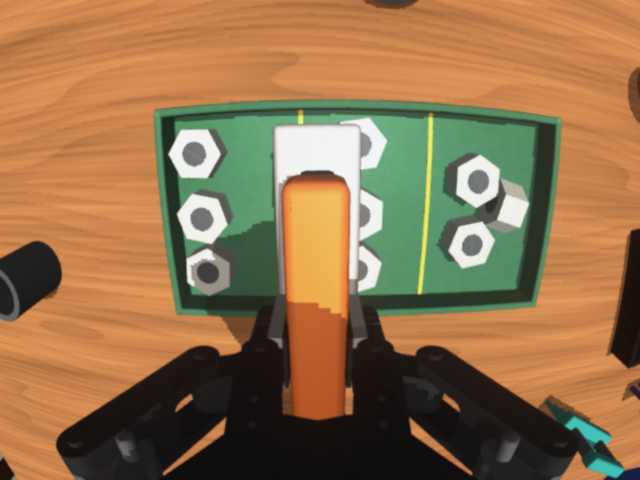

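{"api": "jog_arm", "payload": {"rows": [{"xyz": [-0.9, 3.5, 0.2], "delta_rot": [0, -0.4, -1], "fingers": 1}, {"xyz": [-1.8, 7.0, 0.2], "delta_rot": [0, -0.4, -3], "fingers": 1}, {"xyz": [-2.7, 10.7, 0.2], "delta_rot": [0, -0.4, -5], "fingers": 1}, {"xyz": [-3.6, 14.3, 0.2], "delta_rot": [0, -0.4, -7], "fingers": 1}, {"xyz": [-4.6, 18, 0.2], "delta_rot": [0, -0.4, -9], "fingers": 1}]}}

```text
clock: 12.63
tcp_pos: [0.5189, -0.0548, 0.2231]
orientation: [-3.126, -0.303, -0.005]
contact_force: [0.5, -0.5, -3.2]
grip_width: 0.0206
```

```bash
python3 -c "
from h import *
plan(.458,-.335,.22,11)"
```

```text
t 12.63 tcp [ 0.5189 -0.0548  0.2231] shift_cm [-11.35  26.33   0.25] rot [-0.06 -0.19  0.06] F [ 0.5 -0.5 -3.2] w 0.0206
```

{"api": "jog_arm", "payload": {"rows": [{"xyz": [-1.5, 3.5, 0.2], "delta_rot": [0, -0.2, 0], "fingers": 1}, {"xyz": [-3.0, 7.0, 0.2], "delta_rot": [0, -0.2, 0], "fingers": 1}, {"xyz": [-4.5, 10.5, 0.2], "delta_rot": [0, -0.2, 0], "fingers": 1}, {"xyz": [-6.0, 14, 0.2], "delta_rot": [0, -0.2, 0], "fingers": 1}, {"xyz": [-7.4, 17.2, 0.2], "delta_rot": [0, -0.2, 0], "fingers": 1}]}}

```text
clock: 13.05
tcp_pos: [0.4788, -0.2393, 0.2214]
orientation: [-3.127, -0.304, -0.0]
contact_force: [1.0, -0.5, -3.7]
grip_width: 0.0208
```

Run:
```python
from h import *
im=imaging.grab_frame('scene');cv2.imwrite('pics/s14.png',cv2.resize(im[220:370,260:445],None,fx=4,fy=4,interpolation=cv2.INTER_CUBIC))
im=imaging.grab_frame('top');cv2.imwrite('pics/t14.png',cv2.resize(im[180:300,215:375],None,fx=5,fy=5,interpolation=cv2.INTER_CUBIC))
plan(.458,-.335,.22,11)
```

```text
t 13.15 tcp [ 0.477  -0.2445  0.2211] shift_cm [-3.53  8.55  0.14] rot [ 0.14  0.09 -0.46] F [-0.1 -0.  -3. ] w 0.0208
```

View pics/s14.png

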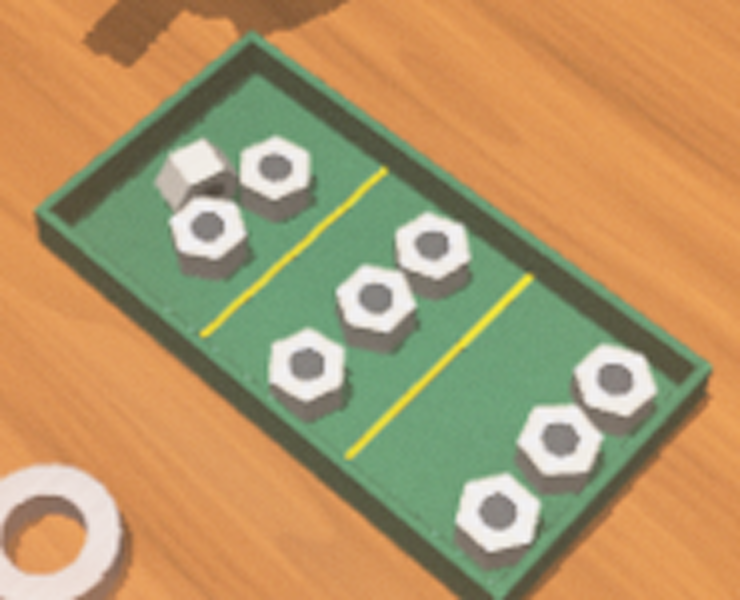

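View pics/t14.png

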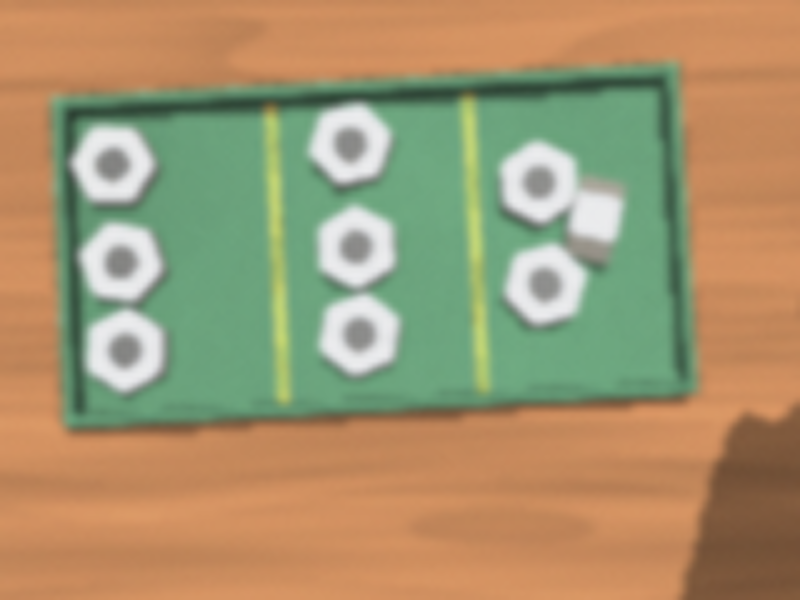

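Each section now has three spacers. Eight lie flat and spacer9 stands on a side flat on the floor, with its centre about 22 mm up, within the 26 mm limit. Next I return the rake.

{"api": "jog_arm", "payload": {"rows": [{"xyz": [-1.1, 2.7, 0.1], "delta_rot": [0.1, 0.1, -0.4], "fingers": 1}, {"xyz": [-2.3, 5.5, 0.1], "delta_rot": [0.1, 0.1, -0.4], "fingers": 1}, {"xyz": [-3.1, 7.5, 0.1], "delta_rot": [0.1, 0.1, -0.4], "fingers": 1}, {"xyz": [-3.5, 8.4, 0.1], "delta_rot": [0.1, 0.1, -0.4], "fingers": 1}, {"xyz": [-3.5, 8.5, 0.1], "delta_rot": [0.1, 0.1, -0.4], "fingers": 1}]}}

```text
clock: 13.57
tcp_pos: [0.4575, -0.3363, 0.2206]
orientation: [3.126, 0.294, -0.0]
contact_force: [-0.7, -0.1, -2.6]
grip_width: 0.0205
```

{"api": "jog_arm", "payload": {"rows": [{"xyz": [0, 0, 0], "delta_rot": [0, 0, 0], "fingers": 1}, {"xyz": [0, 0, 0], "delta_rot": [0, 0, 0], "fingers": 1}, {"xyz": [0, 0, 0], "delta_rot": [0, 0, 0], "fingers": 1}, {"xyz": [0, 0, 0], "delta_rot": [0, 0, 0], "fingers": 1}, {"xyz": [0, 0, 0], "delta_rot": [0, 0, 0], "fingers": 1}]}}

```text
clock: 13.98
tcp_pos: [0.458, -0.3352, 0.2207]
orientation: [3.126, 0.297, -0.0]
contact_force: [0.1, -0.8, -2.6]
grip_width: 0.021
```

Run:
```python
from h import *
im=imaging.grab_frame('wrist');cv2.imwrite('pics/w15.png',im)
plan(.458,-.335,.17,11)
```

```text
t 14.03 tcp [ 0.4578 -0.3355  0.2207] shift_cm [ 0.03 -0.05  5.07] rot [ 0.07  0.01 -0.16] F [-0.1  0.2 -3.2] w 0.021
```

View pics/w15.png

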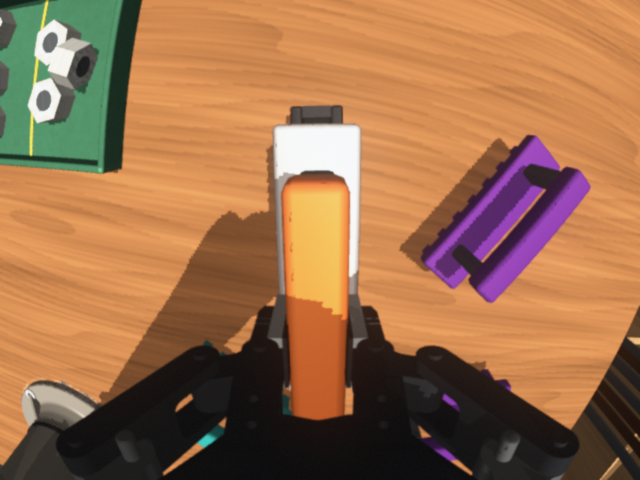

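{"api": "jog_arm", "payload": {"rows": [{"xyz": [0, 0, 1.5], "delta_rot": [0, 0, -0.2], "fingers": 1}, {"xyz": [0, 0, 3.5], "delta_rot": [0, 0, -0.2], "fingers": 1}, {"xyz": [0, 0, 5.5], "delta_rot": [0, 0, -0.2], "fingers": 1}, {"xyz": [0, 0, 7.0], "delta_rot": [0, 0, -0.2], "fingers": 1}, {"xyz": [0, 0, 8.0], "delta_rot": [0, 0, -0.2], "fingers": 1}]}}

```text
clock: 14.45
tcp_pos: [0.4572, -0.3348, 0.139]
orientation: [-3.127, -0.303, 0.003]
contact_force: [0.2, -1.1, -3.3]
grip_width: 0.0204
```

```bash
python3 -c "
from h import *
plan(.458,-.335,.11,11)"
```

```text
t 14.45 tcp [ 0.4572 -0.3348  0.139 ] shift_cm [0.08 0.04 2.9 ] rot [-0.02  0.1   0.06] F [ 0.2 -1.1 -3.3] w 0.0204
```

No contact so far, with the tines already in the slot. Continuing down.

{"api": "jog_arm", "payload": {"rows": [{"xyz": [0.1, 0, 0.7], "delta_rot": [0, 0.1, 0], "fingers": 1}, {"xyz": [0.1, 0, 1.4], "delta_rot": [0, 0.1, 0], "fingers": 1}, {"xyz": [0.1, 0, 2.1], "delta_rot": [0, 0.1, 0], "fingers": 1}, {"xyz": [0.1, 0, 2.7], "delta_rot": [0, 0.1, 0], "fingers": 1}, {"xyz": [0.1, 0, 2.9], "delta_rot": [0, 0.1, 0], "fingers": 1}]}}

```text
clock: 14.87
tcp_pos: [0.458, -0.3345, 0.1094]
orientation: [-3.126, -0.303, 0.001]
contact_force: [0.0, 0.0, -2.9]
grip_width: 0.0205
```

Run:
```python
from h import *
im=imaging.grab_frame('scene');cv2.imwrite('pics/s16.png',cv2.resize(im[90:230,190:370],None,fx=4,fy=4,interpolation=cv2.INTER_CUBIC))
plan(.458,-.335,.109,11)
```

```text
t 14.92 tcp [ 0.4579 -0.3345  0.1094] shift_cm [-0.    0.05  0.04] rot [-0.05  0.03  0.06] F [-0.6 -0.2 -3.2] w 0.0206
```

View pics/s16.png

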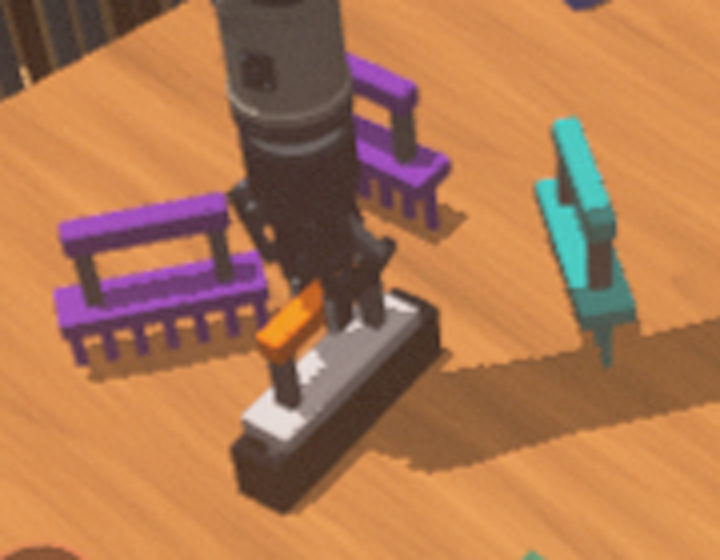

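{"api": "jog_arm", "payload": {"rows": [{"xyz": [0, 0, 0.15], "delta_rot": [0, 0, 0], "fingers": 1}, {"xyz": [0, 0, 0.2], "delta_rot": [0, 0, 0], "fingers": 1}, {"xyz": [0, 0, 0.2], "delta_rot": [0, 0, 0], "fingers": 1}, {"xyz": [0, 0, 0.2], "delta_rot": [0, 0, 0], "fingers": 0.6}, {"xyz": [0, 0, 0.2], "delta_rot": [0, 0, 0], "fingers": 0.3}]}}

```text
clock: 15.33
tcp_pos: [0.4587, -0.335, 0.1083]
orientation: [3.126, 0.303, 0.002]
contact_force: [0.4, 0.8, 0.1]
grip_width: 0.0437
```

{"api": "jog_arm", "payload": {"rows": [{"xyz": [0, 0, 0], "delta_rot": [0, 0, 0], "fingers": 0}, {"xyz": [0, 0, 0], "delta_rot": [0, 0, 0], "fingers": 0}, {"xyz": [0, 0, 0], "delta_rot": [0, 0, 0], "fingers": 0}, {"xyz": [0, 0, 0], "delta_rot": [0, 0, 0], "fingers": 0}, {"xyz": [0, 0, 0], "delta_rot": [0, 0, 0], "fingers": 0}]}}

```text
clock: 15.75
tcp_pos: [0.4587, -0.335, 0.1083]
orientation: [3.126, 0.303, 0.002]
contact_force: [-0.3, 0.7, -1.0]
grip_width: 0.0853
```

```bash
python3 -c "
from h import *
plan(.458,-.335,.25,11)"
```

```text
t 15.75 tcp [ 0.4587 -0.335   0.1083] shift_cm [ -0.05  -0.   -14.17] rot [ 0.04 -0.07  0.06] F [-0.3  0.7 -1. ] w 0.0853
```

Released; I'll retreat straight up.

{"api": "jog_arm", "payload": {"rows": [{"xyz": [0, 0, -1.5], "delta_rot": [0, 0, 0], "fingers": 0}, {"xyz": [0, 0, -4], "delta_rot": [0, 0, 0], "fingers": 0}, {"xyz": [0, 0, -8], "delta_rot": [0, 0, 0], "fingers": 0}, {"xyz": [0, 0, -12], "delta_rot": [0, 0, 0], "fingers": 0}, {"xyz": [0, 0, -15], "delta_rot": [0, 0, 0], "fingers": 0}]}}

```text
clock: 16.17
tcp_pos: [0.4591, -0.3351, 0.2614]
orientation: [3.125, 0.303, 0.005]
contact_force: [0.5, -1.0, -0.9]
grip_width: 0.0853
```

{"api": "jog_arm", "payload": {"rows": [{"xyz": [-1, 0, 0], "delta_rot": [0, 0, 0], "fingers": 0}, {"xyz": [-2, 0, 0], "delta_rot": [0, 0, 0], "fingers": 0}, {"xyz": [-2, 0, 0], "delta_rot": [0, 0, 0], "fingers": 0}, {"xyz": [-2, 0, 0], "delta_rot": [0, 0, 0], "fingers": 0}, {"xyz": [-2, 0, 0], "delta_rot": [0, 0, 0], "fingers": 0}]}}

```text
clock: 16.58
tcp_pos: [0.4387, -0.3385, 0.2597]
orientation: [3.127, 0.302, 0.002]
contact_force: [-0.3, 0.4, -0.3]
grip_width: 0.0852
```

Run:
```python
from h import *
np.set_printoptions(precision=4,suppress=True)
ci=imaging.camera_info('wrist');im=imaging.grab_frame('wrist');cv2.imwrite('pics/w17.png',im)
for f in imaging.tip_of('wrist','rake_grip'): print(f['conf'],f['position'],wpl(f['position'],.129,ci))
for n in ['scene','top']:
  im=imaging.grab_frame(n);cv2.imwrite(f'pics/{n}17.png',im)
c=[(113,164),(121,262),(126,350),(350,144),(355,247),(360,334),(540,182),(545,285),(596,218)]
Rt=R.from_euler('z',-1.8,degrees=True)
for i,(x,y) in enumerate(c):
  p=pl('top',(x/5+215,y/5+180),.034 if i<8 else .05); print(i,(Rt.apply(p-np.array([.557,.082,0]))*1000).round(0))
plan(.458,-.335,.25,11)
```

```text
0.94 [237.5, 413.7] [ 0.2314 -0.2965  0.129 ]
0.71 [319.9, 205.0] [ 0.4567 -0.3372  0.129 ]
0.56 [510.0, 200.3] [ 0.4935 -0.4901  0.129 ]
0 [ 57. 157.  34.]
1 [ -4. 154.  34.]
2 [-59. 152.  34.]
3 [63.  9. 34.]
4 [-2.  9. 34.]
5 [-56.   8.  34.]
6 [  33. -107.   34.]
7 [ -31. -107.   34.]
8 [   8. -140.   50.]
t 16.78 tcp [ 0.4395 -0.3386  0.2605] shift_cm [ 1.88 -0.    1.05] rot [ 0.07 -0.12  0.09] F [-0.1  0.3 -0.7] w 0.0853
```

View pics/w17.png

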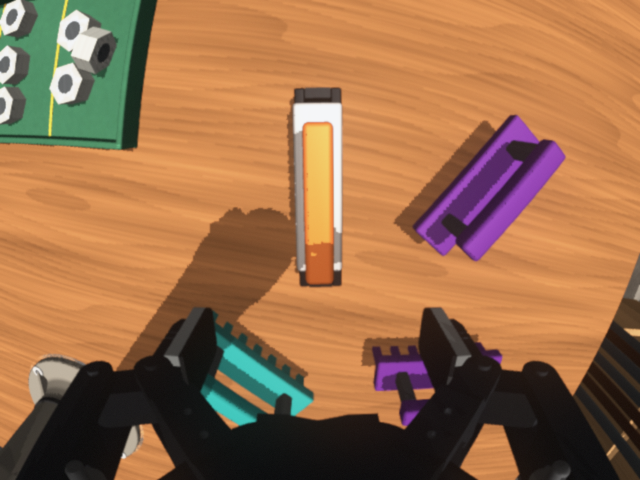

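View pics/scene17.png

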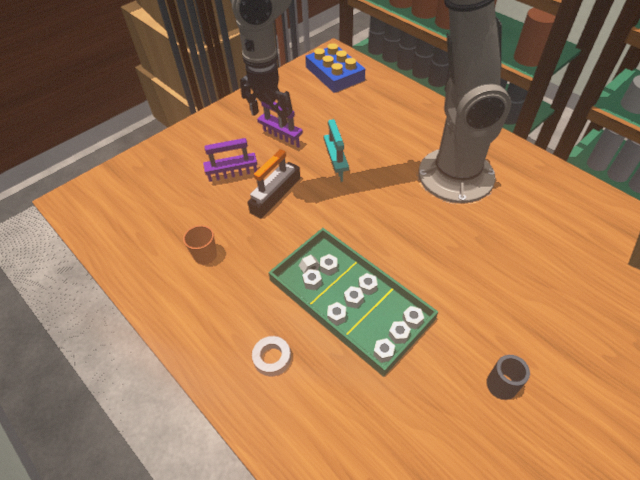

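The rake is seated upright in the stand as at the start (scene 270,183). The spacers sit 3/3/3, the bystanders have not moved, and the gripper is clear.

```bash
python3 -c "
from bench import r
print(r.hand_in())"
```

```text
the job is handed in; nothing more can be done
None
```

I raked the nine spacers out so that each marked section holds three, put the orange-handled rake back in its stand, and handed the job in at about 17 s. The hand-in gave no verdict.

- **How it went:** I first pushed the stacked spacer9 off spacers 7 and 8. I then raked that row into the -y section and the middle row into the centre section. The row nearest the +y end was left where it was.
- **Spacers:** Seen from above, they lie at about y = +152 to +157, +8 to +9, and -107 to -140 mm in the tray, none on top of another. Eight lie flat. Spacer9 stands on one of its side flats instead of lying flat, which puts its centre about 22 mm above the floor, within the 26 mm limit. I did not tip it flat.
- **Rake:** It is upright and released with its tines in the slot. The wrist camera puts its grip at (0.457, -0.337) m, within about 3 mm of the point where I picked it up.
- **Everything else:** In the last scene picture the cup, sleeve, collar and look-alike rakes are where they were at the start. The gripper is clear above the stand.
- **Disagreements:** Early yaw estimates for the rake ranged from 9.4° to 11.9°, and I used 11°. The networks marked the look-alike rakes as `rake_grip` too, so I chose by colour and by the stand.

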